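# Latch the casting mould shut

## Task

Close the two-part plaster mould with its draw latch: pinch the red knob and hook the wire loop over the keeper's brass hook, feeling for it because the hook is clamped a little to one side or the other, and let its bar catch behind the hook's lip; then swing the blue lever over and down until it snaps past centre and stays down with the mould drawn tight. Be gentle: do not force the loop down when it lands on top of the hook, press the lever only as hard as the snap needs, and leave the vases, bowl and trimming tool alone.

Things in the scene. Friction and masses are not known exactly. Their poses are not given: they have to be found in the camera images.
- mould: Two-part white plaster mould on a plywood board, fixed to the table. Origin on the table under the lever's hinge; +y runs from the hinge to the keeper, x across, z up. Board 190 mm (x), y -145 to 185, 18 thick. Plaster 150 mm (x), fixed half y -130 to 40, sliding half 40 to 150 (plus the gap), flat top 100 above the table. Latch on top, centre line x = 0; its parts turn about x.
- mould_half (a joint): Gap in m between the two halves: 0 shut, about 0.005 at the start; a rubber seal (20 N/mm) pushes the sliding half away along +y. Latched, it reads about 0.0015.
- lever_pivot (a point): Centre of the lever's hinge pin, 118 mm above the table, on the mould's centre line. Axes as the mould's.
- latch_lever (a joint): Lever angle, rad: 0 closed, level along the mould's -y; pi/2 upright; it rests on its open stop at 2.1, leaning to the keeper, and falls back there when let go upright. With the loop hooked, resistance starts near 1.1 and peaks near 0.5 (about 7 N pushed 75 mm from the hinge, more nearer it); below 0.2 it is over centre, snaps to the stop at 0 and stays.
- lever_handle: The lever's handle, turning with it; origin at the hinge pin, its own -y points along the lever to the tip. Steel cross piece 42 to 52 mm and blue grip 50 to 98 mm from the hinge; grip 40 mm wide (x), 6 mm thick, centred on the line through the hinge. Push the face that looks to the keeper (upward when closed).
- lever_tip (a point): Free end of the blue lever grip, 98 mm from the hinge pin.
- latch_loop: Steel wire loop, 5 mm wire, eye 14 mm wide inside, 24 outside. Origin at its pin on the lever; its own +y points to its cross bar 96.8 mm away, z is its upper side. A light spring (under 1 N at the bar) lifts it until it points about 0.35 rad above level with the lever open. It slides sideways (mould x) on the pin up to 11 mm either way with under 1 N.
- loop_bar (a point): Centre of the loop's cross bar (5 mm round, along the mould's x), the part that catches under the hook's nose.
- loop_knob (a point): Centre of the red finger knob on the loop's end: short cylinder along x, 14 mm long, 16 mm across, 20 mm beyond the cross bar and 28 mm above it in the loop's own axes. Pinch it on its flat ends; the loop may pivot in the pinch.
- keeper_plate: Steel keeper plate, 60 mm (x) by 40 mm, 4 thick, riding on the sliding half. Origin on the plaster top at its middle, axes as the mould's. It carries a brass hook 10 mm wide in x, whose middle is clamped anywhere from x = -8 to +8 mm and is not measured. Hooked, the loop's bar centre is at y = 0 to 2.5 mm, z about 18 mm.
- vase_left_mid (a point): Middle (64 mm up) of an unfired clay vase, 128 mm tall, 70 mm across. It may stand on either side.
- vase_right_mid (a point): Middle (64 mm up) of the other unfired clay vase, same size.
- slip_bowl_mid (a point): Middle (25 mm up) of a terracotta bowl 100 mm across, 50 mm tall, beside the mould on the robot's left.
- trim_tool: A trimming spatula, 180 mm long, lying on the table beside the mould on the robot's right. Origin on its underside near the middle.
- loop_pivot (a point): Middle of the loop's pin on the lever, 22 mm from the lever's hinge pin and turning with the lever: at lever angle q it lies, from the hinge, 22 cos(q - 0.2) mm to the mould's -y and 22 sin(q - 0.2) mm up.
- keeper_top (a point): Middle of the plate's top, 4 mm above the plaster. Brass hook from here: post face at y -2.5 mm, back at -14.5; top 20.5 mm up; nose to y 7, underside 16.5 up; lip y 5 to 7 hangs to 13 up. To hook: bar past the nose (y over 10 mm) with the hook inside the eye, down to 6 mm up (under the lip), back to -y till it meets the post; then up behind the lip before letting go.

How it is judged:
By the outcome, as a careful person would: the job done as asked, in the order asked, and still so for the second after the job is handed in, with the robot touching nothing.
It also fails if it takes over 67 s, if anything falls off the work surface, if the arm or the gripper's body presses on something with over 40 N, if the wrist force passes 120 N, or if a joint passes its speed limit or range.

## Robot

A 6-joint arm with a two-finger parallel gripper is mounted at the origin on the work surface. World frame = base frame: x ahead of the robot, y to its left, z up, the work surface at z = 0. Lengths are in m, angles in rad, forces in N, time in s.
With the tool pointing down it reaches from about 0.35 to 0.85 m from the base axis. Payload 8.1 kg.
Tool frame: the origin (TCP) lies between the finger pads; the fingertips stand 8 mm ahead of it and the grasp point (between the pads) lies 11 mm behind it; z points along the fingers, x is the direction in which the jaws open and shut, and the axes are right-handed (so a half turn about z gives the same grasp; the last joint's range is limited). The gripper opens to 85 mm and grips with 20 to 120 N. Pads are 22 mm wide; open, the fingers measure 114 mm over their backs; the gripper's body (76 mm by 85 mm) begins 54 mm behind the grasp point. The pads swing forward as they close: fully open they stand 13 mm farther back than shut.
Start: joints at [-1.34, 0.13, 1.488, -0, 1.523, -0.085], TCP at [0.186, -0.57, 0.239] pointing down, gripper open.
Joint ranges: [-2.96, 2.96], [-0.89, 2.26], [0.02, 2.5], [-1.34, 4.48], [0, 2.73], [-2.66, 2.66]. Speed limits (rad/s): [2.39, 2.39, 2.79, 3.14, 3.14, 3.14].

## Interface

Orientations are given as a unit quaternion [w, x, y, z].
In Python, from rig import ctrl gives the robot as it stands.
- The arm moves only by the shell command python3 -m jog 'ROWS' [FORCE]. ROWS is JSON, a list of rows, each an object with "fingers": the opening, from -1 (shut) to 1 (fully open), so that 0 is half open; "offset": the shift along the tool's x, y, z in mm, a list of three; "twist": the turn, a rotation vector about the tool's x, y, z in rad, a list of three. A call has 1 to 10 rows; each row is the pose to reach, as a shift and turn from the pose commanded when the call began, along the tool's axes at that moment; what a row does not reach only later rows make up. A row lasts 1/12 s, in which the tool goes at most 41.7 mm and 7.16 degrees, less where a joint would pass 70% of its speed; a pose out of reach is approached as far as the arm can. A call with a gripper value outside its range is refused whole. The fingers move at their own pace and stop on an object; FORCE is the grip in N (left out, the last holds). Time passes only in rows, so rows that repeat a pose let the fingers close. It gives the time, the measured TCP pose, the force and the opening at its end, in the units of the state.
- ctrl.read_state(): the state, without advancing time (a new reading comes with each control period).
- ctrl.snapshot(name): name is "scene" or "top" or "wrist"; returns a dict with "frame" (420x560x3 uint8, red, green, blue), "intrinsics" (3x3 intrinsics, pixels), "extrinsics" (4x4, takes a point from camera to world coordinates); the wrist camera has in their place "tool_from_camera" (4x4, takes a point from camera to tool coordinates, whose origin is the TCP and whose axes are the tool frame's). Camera axes: x right, y down, z forward; pixel columns grow to the right and rows downward; lengths in m; the calibration is good to about 2 mm. A picture is of the moment at which its call begins: read the wrist's pose just before it. There is no depth.
- ctrl.close_job(): hands the job in, once; it reports no verdict.
The state is a dict: "time_s": time; "joint_positions": joint angles; "qvel": joint speeds; "tau": joint torques, N m; "eef_pos": TCP position; "tool_rot": TCP orientation; "wrist_force": force on the tool from outside, world axes, zero at the start; "wrist_torque": the same for the moment, N m; "gripper_width": finger opening in m.
Only numpy, scipy, OpenCV 4.12 (cv2) and the standard library are available. Lean on these libraries where they do the work, as an engineer would, in place of code of your own. Each camera call takes 0.05 s, during which the arm holds its last target.

## Working session

There is one attempt and no reset: what is moved stays moved. The work goes in short steps, Python scripts to look and compute and a shell command to move; the robot and the scene stay as the last step left them, time stands still between calls to the robot, and variables do not carry over. Pictures are saved under pics/ and viewed, and the job is handed in when it is done.

```bash
ls -la; mkdir -p pics; python3 - <<'E'
from rig import ctrl
import cv2
s=ctrl.read_state()
for k,v in s.items(): print(k,v)
for n in ("scene","top","wrist"):
    d=ctrl.snapshot(n); cv2.imwrite(f"pics/{n}0.png",d["frame"][:,:,::-1])
    print(n,{k:v.tolist() if hasattr(v,'tolist') else v for k,v in d.items() if k!="frame"})
E
```

```text
total 12
drwxr-xr-x  3 agent agent 4096 Dec  6 14:03 .
drwxr-xr-x 23 root  root  4096 Dec  6 14:03 ..
drwxr-xr-x  2 agent agent 4096 Dec  6 14:03 pics
time_s 0.0
joint_positions [-1.34041363e+00  1.31141411e-01  1.48929902e+00 -3.43057798e-05
  1.52300408e+00 -8.54084978e-02]
qvel [ 8.38328670e-04  6.01234476e-04 -8.55659233e-04  4.40825610e-04
  5.04722701e-05 -1.31920999e-03]
tau [ 4.16757093e-04 -5.69401324e+01 -5.00544763e+01 -5.30919488e-05
  1.48193497e-02  7.09561007e-06]
eef_pos [ 0.18622118 -0.56979725  0.23824538]
tool_rot [-5.92630371e-04  8.09496479e-01 -5.87124001e-01 -7.11631311e-04]
wrist_force [ 0.21355379 -0.03249663 -0.75890636]
wrist_torque [-0.01884883 -0.02004175  0.02288671]
gripper_width 0.08496977514656118
scene {'intrinsics': [[481.468829516951, 0.0, 276.95146752618865], [0.0, 481.468829516951, 199.76788728679966], [0.0, 0.0, 1.0]], 'extrinsics': [[0.8444935720546157, 0.4449399509175494, -0.29809234615455066, 0.8738598224775861], [0.5354720422224133, -0.6910617920227673, 0.4854928337312916, -0.5944159507951873], [0.010014926689388038, -0.5696156947309039, -0.
[... 240 characters left out ...]
2586542548, 0.06858950075046034, 0.39861248408155403], [-0.9997373322056946, 0.022715678568725046, 0.0030437709182184036, 0.016865349579618053], [-0.0045938906031848, -0.06850314097708195, -0.9976403238870207, 1.2044639379077666], [0.0, 0.0, 0.0, 1.0]]}
wrist {'intrinsics': [[346.0451631660176, 0.0, 284.3481878120458], [0.0, 346.0451631660176, 211.27206888206297], [0.0, 0.0, 1.0]], 'tool_from_camera': [[0.9999998610310815, -0.00036770163841819923, 0.00037780063722161117, -0.0009435524760917913], [0.0002284884963739348, 0.9481004360891635, 0.31797092772853247, -0.0811221990561285], [-0.0004751113799996629, -0.31797079721735727, 0.9481003883482668, -0.13490692185995382], [0.0, 0.0, 0.0, 1.0]]}
```

View pics/scene0.png

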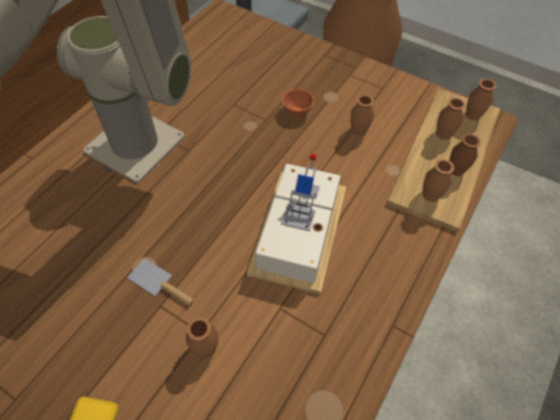

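View pics/top0.png

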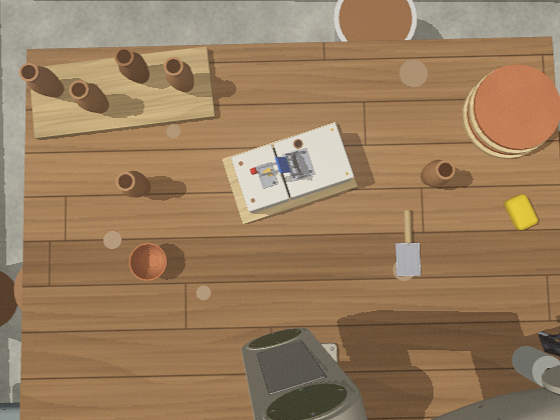

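The scene view shows the mould at about (300,220) with the blue lever at (304,185) and the red knob at (312,157). In the top view the mould is centred near (290,170), with the knob at (253,171) to robot-left. I'll enlarge both.

```bash
python3 - <<'E'
import cv2
a=cv2.imread("pics/top0.png")[115:230,215:365]; cv2.imwrite("pics/top0z.png",cv2.resize(a,None,fx=5,fy=5,interpolation=cv2.INTER_CUBIC))
a=cv2.imread("pics/scene0.png")[145:295,240:360]; cv2.imwrite("pics/scene0z.png",cv2.resize(a,None,fx=4,fy=4,interpolation=cv2.INTER_CUBIC))
E
```

```text
(no output)
```

View pics/top0z.png

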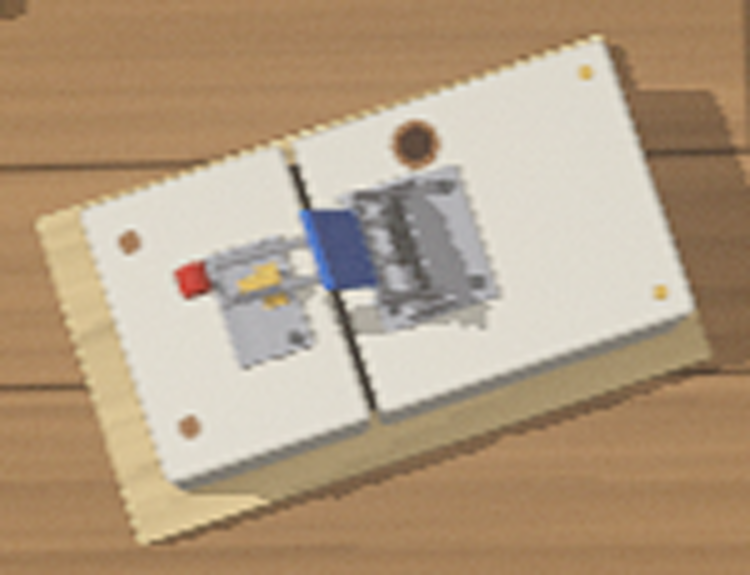

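View pics/scene0z.png

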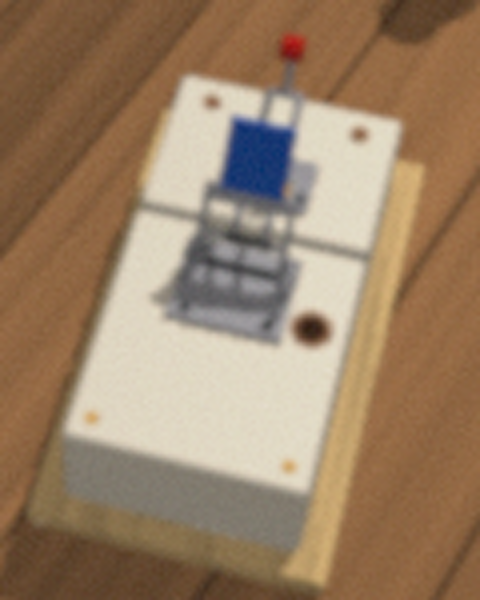

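```bash
cat > h.py <<'E'
import numpy as np, json
from scipy.optimize import least_squares
from scipy.spatial.transform import Rotation as R
CAM={"scene":(np.array([[481.468829516951,0,276.95146752618865],[0,481.468829516951,199.76788728679966],[0,0,1.]]),np.array([[0.8444935720546157,0.4449399509175494,-0.29809234615455066,0.8738598224775861],[0.5354720422224133,-0.6910617920227673,0.4854928337312916,-0.5944159507951873],[0.010014926689388038,-0.5696156947309039,-0.8218501454399312,1.1036366904975325],[0,0,0,1.]])),
"top":(np.array([[435.1291963031495,0,284.98845124285026],[0,435.1291963031495,205.55705879172962],[0,0,1.]]),np.array([[-0.022453569056303614,-0.9973922586542548,0.06858950075046034,0.39861248408155403],[-0.9997373322056946,0.022715678568725046,0.0030437709182184036,0.016865349579618053],[-0.0045938906031848,-0.06850314097708195,-0.9976403238870207,1.2044639379077666],[0,0,0,1.]]))}
def quat(q): return R.from_quat([q[1],q[2],q[3],q[0]])
def proj(K,E,P):
    P=np.atleast_2d(P); c=(P-E[:3,3])@E[:3,:3]; u=c@K.T; return u[:,:2]/u[:,2:]
def ray(K,E,uv):
    d=np.linalg.solve(K,np.array([uv[0],uv[1],1.])); return E[:3,3],E[:3,:3]@d
def atz(K,E,uv,z):
    o,d=ray(K,E,uv); return o+d*(z-o[2])/d[2]
def tri(obs):
    A=np.zeros((3,3));b=np.zeros(3)
    for K,E,uv in obs:
        o,d=ray(K,E,uv); d=d/np.linalg.norm(d); M=np.eye(3)-np.outer(d,d); A+=M;b+=M@o
    return np.linalg.solve(A,b)
def m2w(pose,P):
    P=np.atleast_2d(P); return P@R.from_euler('z',pose[2]).as_matrix().T+np.array([pose[0],pose[1],0])
WK=np.array([[346.0451631660176,0,284.3481878120458],[0,346.0451631660176,211.27206888206297],[0,0,1.]])
TC=np.array([[0.9999998610310815,-0.00036770163841819923,0.00037780063722161117,-0.0009435524760917913],[0.0002284884963739348,0.9481004360891635,0.31797092772853247,-0.0811221990561285],[-0.0004751113799996629,-0.31797079721735727,0.9481003883482668,-0.13490692185995382],[0,0,0,1.]])
def wristE(s):
    T=np.eye(4);T[:3,:3]=quat(s["tool_rot"]).as_matrix();T[:3,3]=s["eef_pos"]; return T@TC
E
python3 - <<'E'
from h import *
C=np.array([[75,-130,100],[-75,-130,100],[-75,155,100],[75,155,100]])/1000
top=np.array([[600,38],[693,312],[180,487],[82,213]])/5+[215,115]
sc=np.array([[310,492],[65,435],[187,75],[402,122]])/4+[240,145]
def f(p,cams):
    r=[]
    for n,o in cams: r.append((proj(*CAM[n],m2w(p,C))-o).ravel())
    return np.concatenate(r)
for cams in ([("top",top)],[("scene",sc)],[("top",top),("scene",sc)]):
    s=least_squares(f,[0.45,0,0.3],args=(cams,)); print(s.x,np.abs(s.fun).max(),np.round(s.fun,1))
p=s.x
k=tri([(*CAM["top"],np.array([191,280])/5+[215,115]),(*CAM["scene"],np.array([292,48])/4+[240,145])])
print("knob",k,"mould frame",R.from_euler('z',-p[2]).apply(k-[p[0],p[1],0]))
E
```

```text
[ 0.57593206 -0.01394625  0.3072899 ] 1.5975903200478285 [ 0.7 -0.4  1.5 -0.5 -1.6  0.6 -0.6  0.2]
[ 0.58363268 -0.01264832  0.29992165] 1.0786634790370613 [ 0.5  1.1 -0.6 -0.1 -0.6 -0.8  0.7 -0.6]
[ 0.57983671 -0.01311661  0.30489681] 2.2182918595286196 [ 0.4 -1.8  1.1 -1.9 -2.1 -1.  -0.9 -1.5 -0.8  0.4 -1.8 -0.5 -2.2 -1.3
 -0.9 -1.3]
knob [0.55107519 0.09290913 0.20010314] mould frame [0.00439339 0.10976967 0.20010314]
```

```bash
python3 -m jog '[{"fingers":1,"offset":[-527,-548,-40],"twist":[0,0,-1.56]},{"fingers":1,"offset":[-527,-548,-40],"twist":[0,0,-1.56]},{"fingers":1,"offset":[-527,-548,-40],"twist":[0,0,-1.56]},{"fingers":1,"offset":[-527,-548,-40],"twist":[0,0,-1.56]},{"fingers":1,"offset":[-527,-548,-40],"twist":[0,0,-1.56]},{"fingers":1,"offset":[-527,-548,-40],"twist":[0,0,-1.56]},{"fingers":1,"offset":[-527,-548,-40],"twist":[0,0,-1.56]},{"fingers":1,"offset":[-527,-548,-40],"twist":[0,0,-1.56]},{"fingers":1,"offset":[-527,-548,-40],"twist":[0,0,-1.56]},{"fingers":1,"offset":[-527,-548,-40],"twist":[0,0,-1.56]}]'
cat >> h.py <<'E'
def delta(s,target,yaw=None):
    """tool-frame mm to reach world target, and twist z to reach tool-x yaw (tool down)"""
    M=quat(s["tool_rot"]); d=M.inv().apply(np.array(target)-s["eef_pos"])*1000
    out=[np.round(d,1)]
    if yaw is not None:
        D=R.from_matrix(np.array([[np.cos(yaw),np.sin(yaw),0],[np.sin(yaw),-np.cos(yaw),0],[0,0,-1]]))
        out.append(np.round((M.inv()*D).as_rotvec(),4))
    return out
E
python3 - <<'E'
from h import *
from rig import ctrl
s=ctrl.read_state(); print(s["time_s"],s["eef_pos"],s["tool_rot"],s["joint_positions"]); print(delta(s,[.543,.1015,.28],.305))
E
```

```text
time_s: 0.98
eef_pos: [0.3822, -0.2011, 0.2612]
tool_rot: [0.0, 1.0, 0.0, 0.0]
wrist_force: [1.2, -0.8, -0.1]
gripper_width: 0.0857
0.9833 [ 0.38218346 -0.20108619  0.26124139] [8.47737399e-05 9.99999905e-01 4.03989361e-04 1.40159734e-04] [-6.03202543e-01 -3.48788209e-01  1.89311917e+00  1.95329205e-05
  1.59693467e+00 -6.04010009e-01]
[array([ 161.1, -302.5,  -18.8]), array([ 2.000e-04, -3.000e-04, -3.042e-01])]
```

```bash
python3 -m jog '[{"fingers":1,"offset":[161,-302,-18],"twist":[0,0,-0.305]},{"fingers":1,"offset":[161,-302,-18],"twist":[0,0,-0.305]},{"fingers":1,"offset":[161,-302,-18],"twist":[0,0,-0.305]},{"fingers":1,"offset":[161,-302,-18],"twist":[0,0,-0.305]},{"fingers":1,"offset":[161,-302,-18],"twist":[0,0,-0.305]},{"fingers":1,"offset":[161,-302,-18],"twist":[0,0,-0.305]},{"fingers":1,"offset":[161,-302,-18],"twist":[0,0,-0.305]},{"fingers":1,"offset":[161,-302,-18],"twist":[0,0,-0.305]},{"fingers":1,"offset":[161,-302,-18],"twist":[0,0,-0.305]},{"fingers":1,"offset":[161,-302,-18],"twist":[0,0,-0.305]}]'
cat > snap.py <<'E'
import sys,pickle,cv2
from rig import ctrl
def snap(n,tag,crop=None,f=1):
    s=ctrl.read_state(); d=ctrl.snapshot(n); im=d["frame"][:,:,::-1].copy()
    cv2.imwrite(f"pics/{tag}.png",im); pickle.dump(s,open(f"pics/{tag}.pkl","wb"))
    if crop:
        x0,x1,y0,y1=crop; cv2.imwrite(f"pics/{tag}_z.png",cv2.resize(im[y0:y1,x0:x1],None,fx=f,fy=f,interpolation=cv2.INTER_CUBIC))
    return s
E
python3 - <<'E'
from snap import *
s=snap("wrist","w1"); print(s["time_s"],s["eef_pos"],s["tool_rot"],s["wrist_force"])
E
```

```text
time_s: 1.82
eef_pos: [0.5448, 0.101, 0.2785]
tool_rot: [-0.0, 0.988, 0.151, -0.0]
wrist_force: [0.2, -0.3, 0.7]
gripper_width: 0.0852
1.8167 [0.54481587 0.10098537 0.27849224] [-3.30619648e-04  9.88472355e-01  1.51400302e-01 -4.92141751e-04] [ 0.17726296 -0.32986296  0.7147174 ]
```

View pics/w1.png

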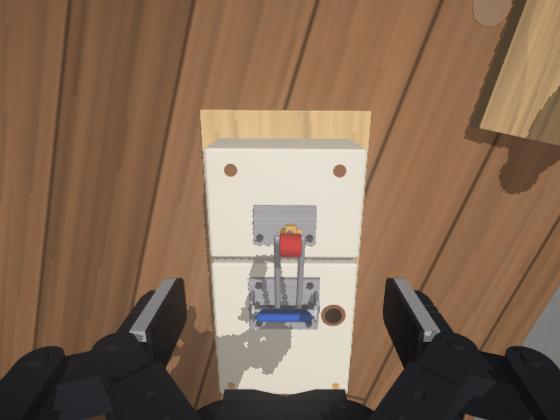

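The view shows the knob at (290,245), keeper plate at (253-316, 205-245) with the brass hook just behind the knob at about (290,230), the seam at row 259 and the blue grip at (285,317). I'll zoom in for corners.

```bash
python3 - <<'E'
import cv2
a=cv2.imread("pics/w1.png"); 
cv2.imwrite("pics/w1a.png",cv2.resize(a[100:270,190:380],None,fx=4,fy=4,interpolation=cv2.INTER_CUBIC)[:600])
cv2.imwrite("pics/w1b.png",cv2.resize(a[195:335,235:335],None,fx=5,fy=5,interpolation=cv2.INTER_CUBIC)[:600])
E
```

```text
(no output)
```

View pics/w1a.png

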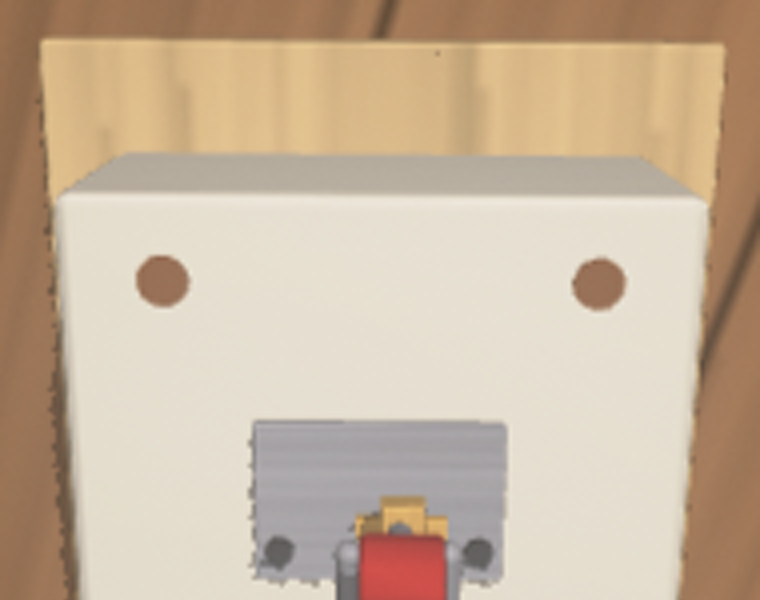

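View pics/w1b.png

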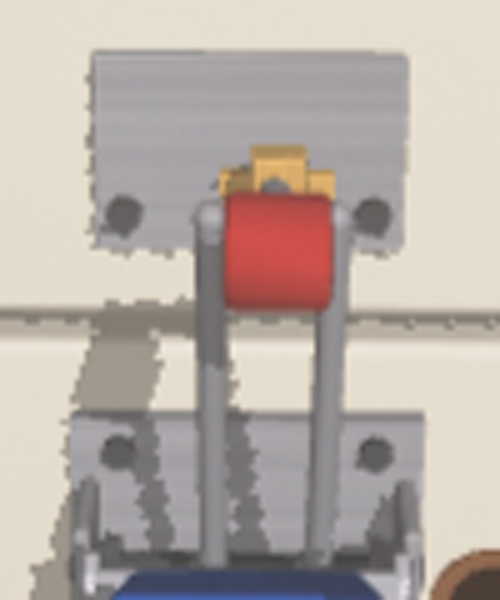

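```bash
python3 - <<'E'
from h import *
import pickle
s=pickle.load(open("pics/w1.pkl","rb")); E=wristE(s); cam=(WK,E)
C=np.array([[-75,155,100],[75,155,100],[-95,185,18],[95,185,18]])/1000
o=np.array([[205,149.4],[367,150.6],[200,110],[370.6,111]])
f=lambda p:(proj(*cam,m2w(p,C))-o).ravel()
r=least_squares(f,[.58,-.013,.305]); p=r.x; print(p,np.round(r.fun,1))
inv=lambda w:R.from_euler('z',-p[2]).apply(np.array(w)-[p[0],p[1],0])*1000
b=lambda x,y:(x/5+235,y/5+195)
for n,uv,z in [("plate tl",b(93,51),.104),("plate tr",b(408,52),.104),("nose tl",b(252,147),.1245),("nose tr",b(308,147),.1245),("nose bl",b(252,182),.1245),("seam top",b(450,316),.1),("seam bot",b(450,330),.1),("knob l",b(224,250),.205),("knob r",b(332,250),.205),("knob t",b(278,195),.2),("knob b",b(278,308),.2),("base L",b(82,412),.104),("baseR",b(424,412),.104),("flangeL",b(220,183),.124),("flangeR",b(334,183),.124),("loopL",b(211,215),.175),("loopR",b(343,215),.175),("loopL low",b(213,540),.14),("loopR low",b(318,540),.14)]:
    print(n,np.round(inv(atz(*cam,uv,z)),1))
C2=np.array([[75,-130,100],[-75,-130,100],[-75,155,100],[75,155,100]])/1000
for n in("top","scene"): print(n,np.round(proj(*CAM[n],m2w(p,C2)),1).tolist())
E
```

```text
[ 0.58020736 -0.01397158  0.29793432] [-2.5 -0.2  1.9 -0.4 -0.8  0.6  1.5  0.7]
plate tl [-29.8 103.6 104. ]
plate tr [ 29.3 103.8 104. ]
nose tl [1.000e-01 9.230e+01 1.245e+02]
nose tr [ 10.   92.4 124.5]
nose bl [1.000e-01 8.560e+01 1.245e+02]
seam top [ 40.   47.2 100. ]
seam bot [ 40.2  44.1 100. ]
knob l [ -3.9 108.2 205. ]
knob r [ 10.3 108.3 205. ]
knob t [  3.2 114.  200. ]
knob b [  3.4  97.4 200. ]
base L [-33.7  27.3 104. ]
baseR [ 35.2  27.8 104. ]
flangeL [ -5.7  85.2 124. ]
flangeR [ 14.9  85.3 124. ]
loopL [ -6.2 100.5 175. ]
loopR [ 13.4 100.6 175. ]
loopL low [ -6.6  21.3 140. ]
loopR low [ 12.6  21.5 140. ]
top [[336.0, 120.9], [355.0, 175.8], [248.9, 210.9], [230.9, 155.5]]
scene [[316.3, 268.8], [254.1, 253.3], [284.9, 162.7], [339.9, 174.7]]
```

```bash
python3 - <<'E'
from h import *
import pickle
s=pickle.load(open("pics/w1.pkl","rb")); cam=(WK,wristE(s))
ob={"w":(*cam,(278/5+235,251/5+195)),"t":(*CAM["top"],(191/5+215,280/5+115)),"s":(*CAM["scene"],(292/4+240,48/4+145))}
for k in ("wt","ws","ts","wts"): print(k,np.round(tri([ob[c] for c in k]),4))
k=tri(list(ob.values()))
from rig import ctrl
s=ctrl.read_state()
print(delta(s,[k[0],k[1],.197],.30))
print(delta(s,[k[0],k[1],.225],.30))
E
```

```text
wt [0.5499 0.0915 0.2078]
ws [0.5526 0.0904 0.2042]
ts [0.5511 0.0929 0.2001]
wts [0.5514 0.0911 0.2035]
[array([ 4.6,  9.9, 81.4]), array([-0.    ,  0.0015,  0.0026])]
[array([ 4.5,  9.9, 53.4]), array([-0.    ,  0.0015,  0.0026])]
```

```bash
python3 -m jog '[{"fingers":1,"offset":[4.6,10,20],"twist":[0,0,0.003]},{"fingers":1,"offset":[4.6,10,40],"twist":[0,0,0.003]},{"fingers":1,"offset":[4.6,10,60],"twist":[0,0,0.003]},{"fingers":1,"offset":[4.6,10,80],"twist":[0,0,0.003]},{"fingers":0,"offset":[4.6,10,80],"twist":[0,0,0.003]},{"fingers":0,"offset":[4.6,10,80],"twist":[0,0,0.003]},{"fingers":0,"offset":[4.6,10,80],"twist":[0,0,0.003]},{"fingers":0,"offset":[4.6,10,80],"twist":[0,0,0.003]}]' 20
python3 - <<'E'
from snap import *
s=snap("wrist","w2",(180,380,190,340),4); s=snap("scene","s2",(240,360,105,255),4)
E
```

```text
time_s: 2.53
eef_pos: [0.5526, 0.0895, 0.2013]
tool_rot: [0.0, 0.989, 0.148, 0.001]
wrist_force: [-0.2, 0.4, 0.2]
gripper_width: 0.0429
```

View pics/w2_z.png

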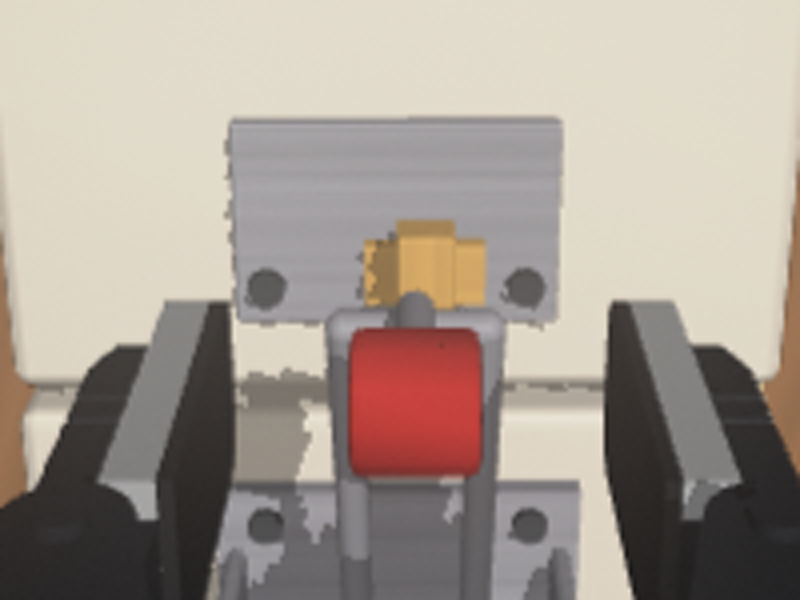

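View pics/s2_z.png

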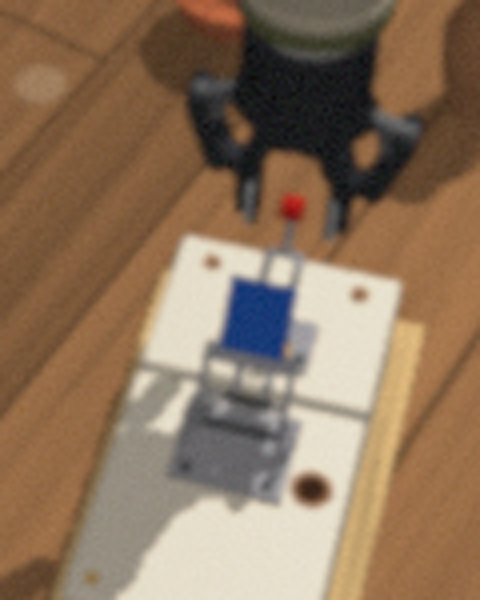

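The knob is centred between the jaws at zoom px 416. The hook nose centre is at 426, so the hook sits about 1.5 mm to +tool x of the loop. I'll close on the knob.

```bash
python3 -m jog '[{"fingers":-1,"offset":[0,0,1],"twist":[0,0,0]},{"fingers":-1,"offset":[0,0,2],"twist":[0,0,0]},{"fingers":-1,"offset":[0,0,3],"twist":[0,0,0]},{"fingers":-1,"offset":[0,0,3],"twist":[0,0,0]},{"fingers":-1,"offset":[0,0,3],"twist":[0,0,0]},{"fingers":-1,"offset":[0,0,3],"twist":[0,0,0]}]' 20
python3 - <<'E'
from snap import *
s=snap("wrist","w3",(180,380,190,340),4);print(s["wrist_force"],s["wrist_torque"],s["gripper_width"])
E
```

```text
time_s: 3.13
eef_pos: [0.5518, 0.0904, 0.1965]
tool_rot: [-0.0, 0.989, 0.148, 0.0]
wrist_force: [-1.0, 4.0, 3.5]
gripper_width: 0.0134
[-1.01436878  4.04336917  3.49533004] [ 0.53238925  0.23327506 -0.01481752] 0.013353390942825462
```

View pics/w3_z.png

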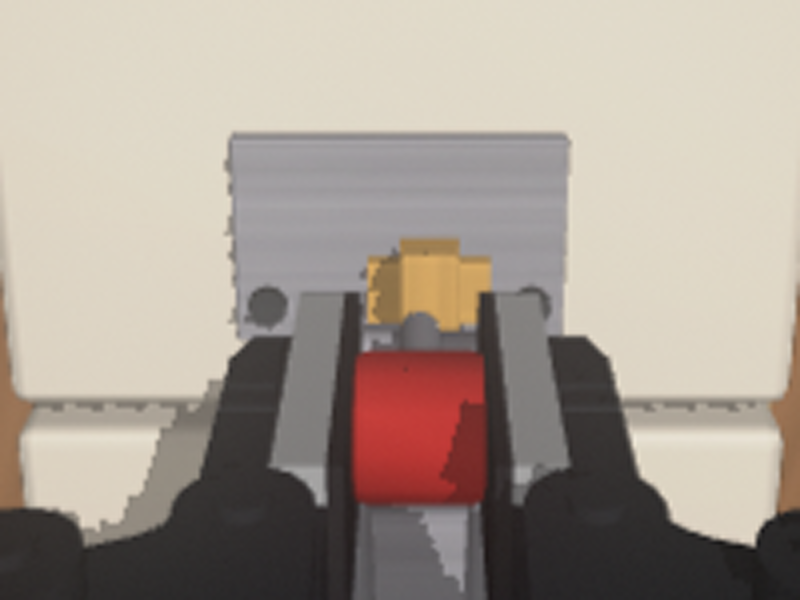

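```bash
python3 -m jog '[{"fingers":-1,"offset":[0.5,-3.8,5],"twist":[0,0,0]},{"fingers":-1,"offset":[1,-7,11.7],"twist":[0,0,0]},{"fingers":-1,"offset":[1.6,-9.5,17],"twist":[0,0,0]},{"fingers":-1,"offset":[1.6,-11.7,22.8],"twist":[0,0,0]},{"fingers":-1,"offset":[1.6,-11.7,22.8],"twist":[0,0,0]}]'
python3 - <<'E'
from snap import *
s=snap("wrist","w4",(180,380,190,340),4);print(s["wrist_force"],s["wrist_torque"],s["gripper_width"])
s=snap("scene","s4",(240,360,125,245),5)
E
```

```text
time_s: 3.6
eef_pos: [0.5487, 0.1022, 0.1713]
tool_rot: [-0.0, 0.989, 0.148, -0.001]
wrist_force: [-0.5, 2.8, 2.3]
gripper_width: 0.0137
[-0.54392927  2.7805844   2.27074619] [0.32638616 0.01909904 0.00853415] 0.013679496683930622
```

View pics/w4_z.png

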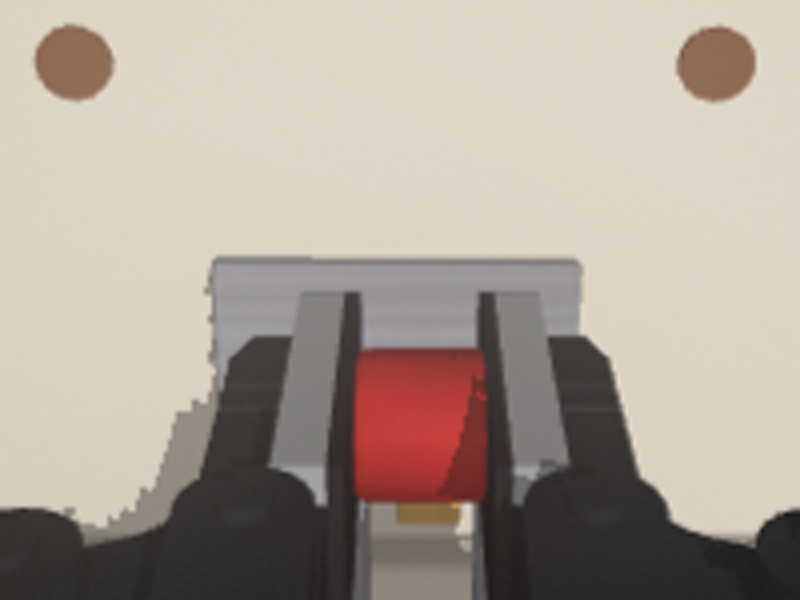

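View pics/s4_z.png

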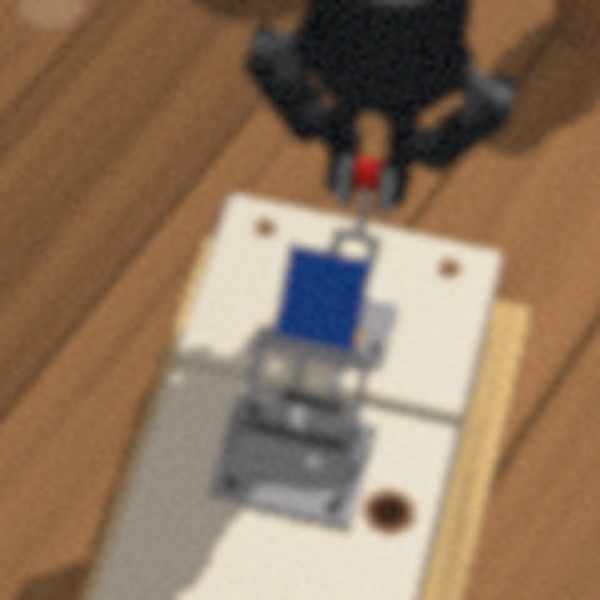

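```bash
python3 -m jog '[{"fingers":-1,"offset":[0.5,-2,5.5],"twist":[0,0,0]},{"fingers":-1,"offset":[1,-3.6,11],"twist":[0,0,0]},{"fingers":-1,"offset":[1.4,-5,16],"twist":[0,0,0]},{"fingers":-1,"offset":[1.4,-5.8,20],"twist":[0,0,0]},{"fingers":-1,"offset":[1.4,-5.8,20],"twist":[0,0,0]}]'
python3 - <<'E'
from snap import *
s=snap("wrist","w5",(180,380,190,340),4);print(s["wrist_force"],s["wrist_torque"],s["gripper_width"])
s=snap("scene","s5",(240,360,125,245),5)
s=snap("top","t5",(215,365,115,230),5)
E
```

```text
time_s: 4.12
eef_pos: [0.5488, 0.1075, 0.1519]
tool_rot: [0.0, 0.989, 0.148, -0.001]
wrist_force: [0.1, 1.4, 1.3]
gripper_width: 0.0133
[0.05385029 1.37381109 1.34697321] [ 0.05606207 -0.0536768   0.03516456] 0.013272399941572402
```

View pics/w5_z.png

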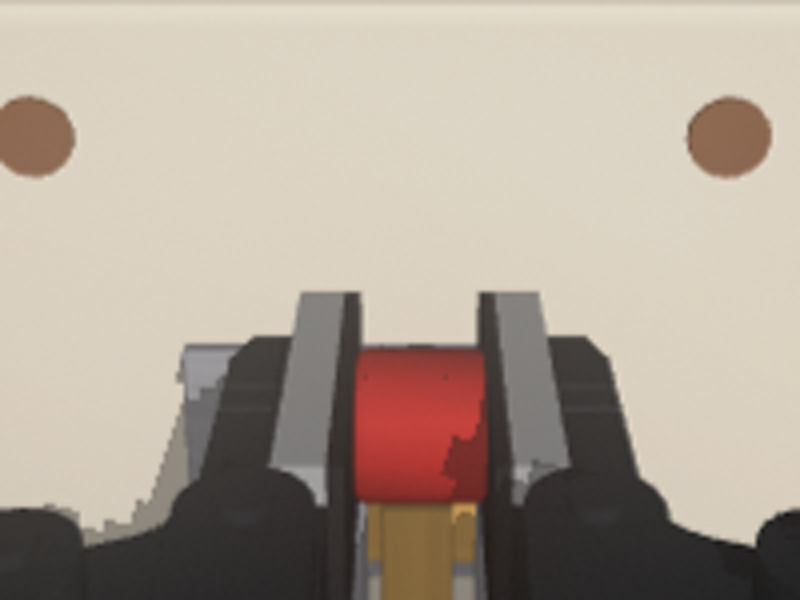

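View pics/s5_z.png

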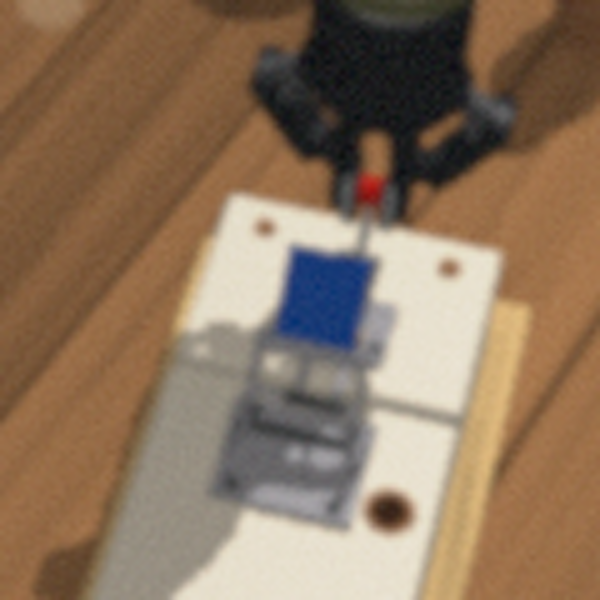

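View pics/t5_z.png

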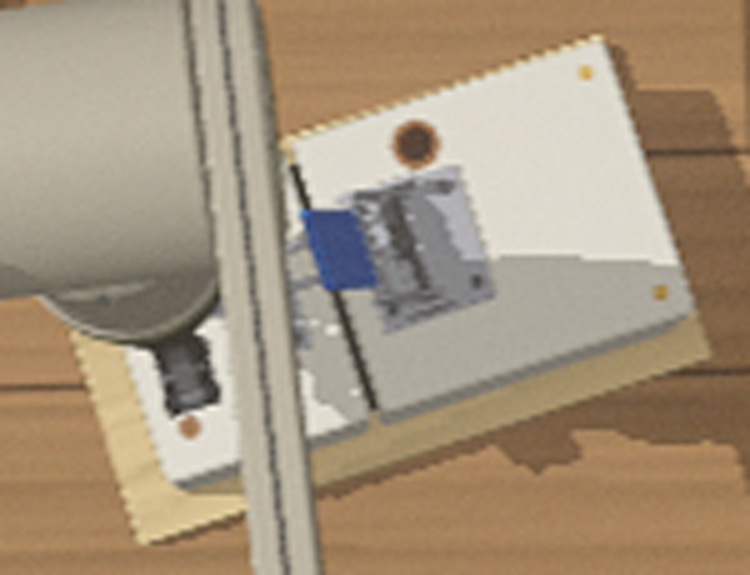

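Through the eye the brass hook spans px 383–451 (centre 417) and the wires' inner edges are at 370 and 474 (centre about 421). The loop therefore straddles the hook with about 0.5 mm of bias. Next I'll ease down in small steps and watch the force.

```bash
python3 -m jog '[{"fingers":-1,"offset":[-0.4,-0.5,3],"twist":[0,0,0]},{"fingers":-1,"offset":[-0.5,-0.8,6],"twist":[0,0,0]},{"fingers":-1,"offset":[-0.5,-1.2,9],"twist":[0,0,0]},{"fingers":-1,"offset":[-0.5,-1.2,9],"twist":[0,0,0]}]'
python3 -m jog '[{"fingers":-1,"offset":[0,-0.2,3],"twist":[0,0,0]},{"fingers":-1,"offset":[0,-0.3,6],"twist":[0,0,0]},{"fingers":-1,"offset":[0,-0.3,6],"twist":[0,0,0]}]'
python3 - <<'E'
from snap import *
s=snap("wrist","w6",(180,380,190,340),4);print(s["wrist_force"],s["wrist_torque"],s["gripper_width"])
s=snap("scene","s6",(240,360,125,245),5)
E
```

```text
time_s: 4.6
eef_pos: [0.5484, 0.1086, 0.1437]
tool_rot: [0.0, 0.989, 0.148, -0.0]
wrist_force: [0.3, 0.9, 1.0]
gripper_width: 0.0136
time_s: 4.85
eef_pos: [0.5482, 0.1089, 0.1376]
tool_rot: [-0.0, 0.989, 0.148, -0.0]
wrist_force: [-0.8, 2.6, 1.1]
gripper_width: 0.0136
[-0.82127052  2.59662851  1.12970181] [ 0.21764999 -0.03383797  0.02284682] 0.013629529295109242
```

View pics/w6_z.png

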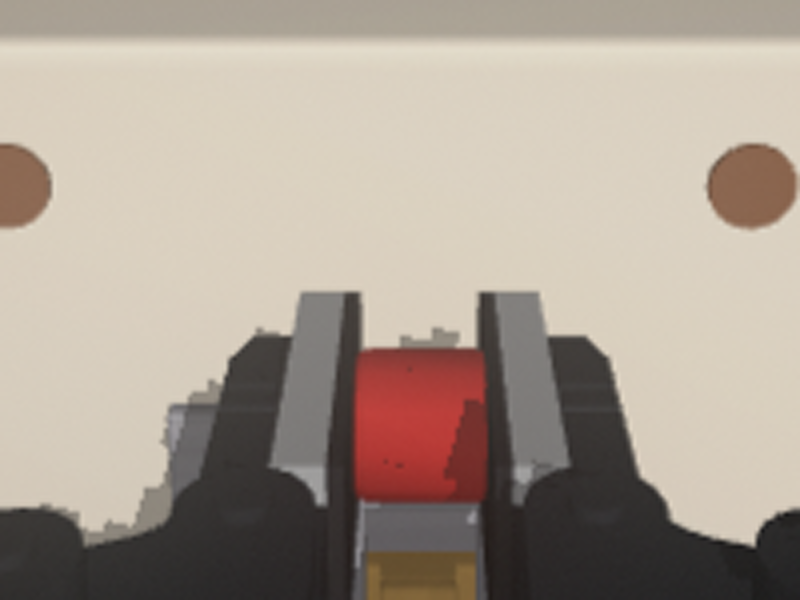

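```bash
python3 -m jog '[{"fingers":-1,"offset":[0,-0.4,4],"twist":[0,0,0]},{"fingers":-1,"offset":[0,-0.4,7],"twist":[0,0,0]},{"fingers":-1,"offset":[0,-0.3,7],"twist":[0,0,0]}]'
python3 -m jog '[{"fingers":-1,"offset":[0,0.2,3],"twist":[0,0,0]},{"fingers":-1,"offset":[0,0.3,6],"twist":[0,0,0]},{"fingers":-1,"offset":[0,0.3,6],"twist":[0,0,0]}]'
python3 - <<'E'
from snap import *
s=snap("wrist","w7",(180,380,190,340),4);print(s["wrist_force"],s["wrist_torque"],s["gripper_width"],s["eef_pos"])
s=snap("scene","s7",(240,360,125,245),5)
E
```

```text
time_s: 5.2
eef_pos: [0.5481, 0.1091, 0.1305]
tool_rot: [0.0, 0.989, 0.148, -0.001]
wrist_force: [-0.5, 2.9, 1.3]
gripper_width: 0.0133
time_s: 5.45
eef_pos: [0.5482, 0.1088, 0.1245]
tool_rot: [-0.0, 0.989, 0.148, -0.001]
wrist_force: [0.1, 2.5, 1.5]
gripper_width: 0.0135
[0.05696541 2.47069194 1.54888472] [0.29443709 0.02082001 0.03587285] 0.01348341809502354 [0.54815353 0.10880513 0.12452015]
```

View pics/s7_z.png

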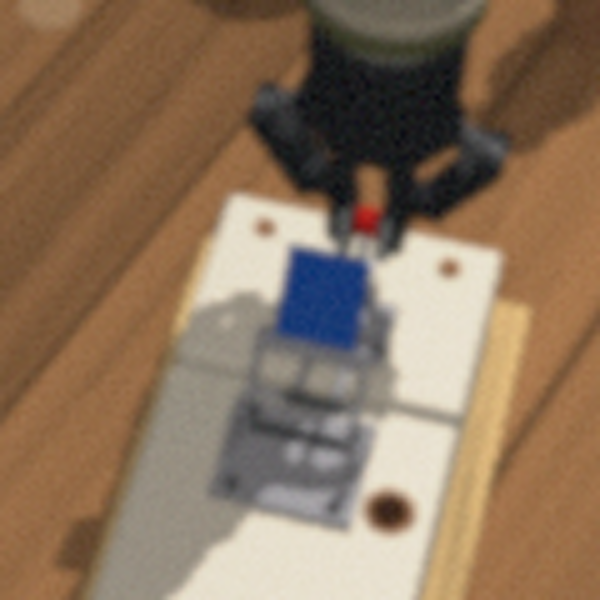

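View pics/w7_z.png

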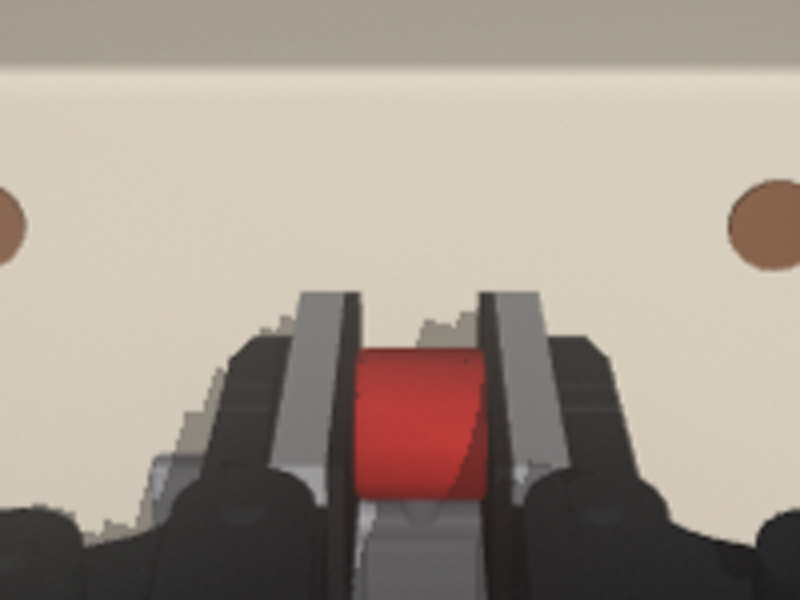

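```bash
python3 -m jog '[{"fingers":-1,"offset":[0,4,0],"twist":[0,0,0]},{"fingers":-1,"offset":[0,8,0],"twist":[0,0,0]},{"fingers":-1,"offset":[0,12,0],"twist":[0,0,0]},{"fingers":-1,"offset":[0,12,0],"twist":[0,0,0]}]'
python3 -m jog '[{"fingers":-1,"offset":[0,2,0],"twist":[0,0,0]},{"fingers":-1,"offset":[0,2,0],"twist":[0,0,0]}]'
python3 -m jog '[{"fingers":-1,"offset":[0,1.5,0],"twist":[0,0,0]},{"fingers":-1,"offset":[0,1.5,0],"twist":[0,0,0]}]'
```

```text
time_s: 5.88
eef_pos: [0.5519, 0.0977, 0.1253]
tool_rot: [-0.001, 0.989, 0.148, -0.0]
wrist_force: [-1.3, 5.2, 1.6]
gripper_width: 0.0132
time_s: 6.05
eef_pos: [0.5524, 0.0959, 0.1253]
tool_rot: [-0.001, 0.989, 0.148, -0.0]
wrist_force: [-0.4, 5.1, 1.6]
gripper_width: 0.0134
time_s: 6.22
eef_pos: [0.5528, 0.0945, 0.1253]
tool_rot: [-0.001, 0.989, 0.148, -0.0]
wrist_force: [-0.7, 4.9, 1.3]
gripper_width: 0.0133
```

```bash
python3 -m jog '[{"fingers":-1,"offset":[0,1.5,0],"twist":[0,0,0]},{"fingers":-1,"offset":[0,1.5,0],"twist":[0,0,0]}]'
python3 -m jog '[{"fingers":-1,"offset":[0,1,0],"twist":[0,0,0]},{"fingers":-1,"offset":[0,1,0],"twist":[0,0,0]}]'
python3 -m jog '[{"fingers":-1,"offset":[0,1,0],"twist":[0,0,0]},{"fingers":-1,"offset":[0,1,0],"twist":[0,0,0]}]'
```

```text
time_s: 6.38
eef_pos: [0.5532, 0.0932, 0.1252]
tool_rot: [-0.001, 0.989, 0.148, -0.0]
wrist_force: [-1.4, 5.5, 0.5]
gripper_width: 0.0137
time_s: 6.55
eef_pos: [0.5534, 0.0923, 0.1251]
tool_rot: [-0.001, 0.989, 0.148, -0.0]
wrist_force: [-1.5, 5.2, 0.1]
gripper_width: 0.0137
time_s: 6.72
eef_pos: [0.5536, 0.0914, 0.1251]
tool_rot: [-0.001, 0.989, 0.148, -0.0]
wrist_force: [-1.3, 5.9, 0.4]
gripper_width: 0.0136
```

```bash
python3 -m jog '[{"fingers":-1,"offset":[0,1,0],"twist":[0,0,0]},{"fingers":-1,"offset":[0,1,0],"twist":[0,0,0]}]'
python3 - <<'E'
from snap import *
s=snap("wrist","w8",(180,380,190,340),4);print(s["wrist_force"],s["wrist_torque"],s["gripper_width"],s["eef_pos"])
s=snap("scene","s8",(240,360,125,245),5)
E
```

```text
time_s: 6.88
eef_pos: [0.5538, 0.0908, 0.1251]
tool_rot: [-0.001, 0.989, 0.148, -0.001]
wrist_force: [-2.5, 7.9, 1.8]
gripper_width: 0.0135
[-2.54337942  7.89559913  1.78393991] [1.28075717 0.42160463 0.00236419] 0.01346952497609912 [0.553773   0.09084768 0.1250836 ]
```

View pics/s8_z.png

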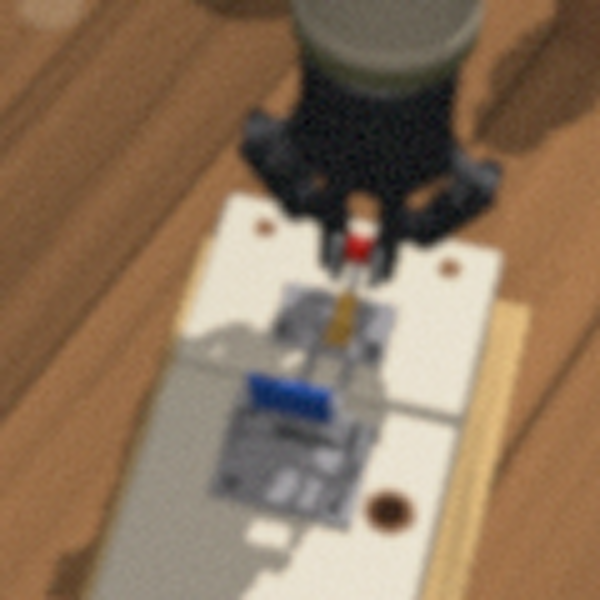

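View pics/w8_z.png

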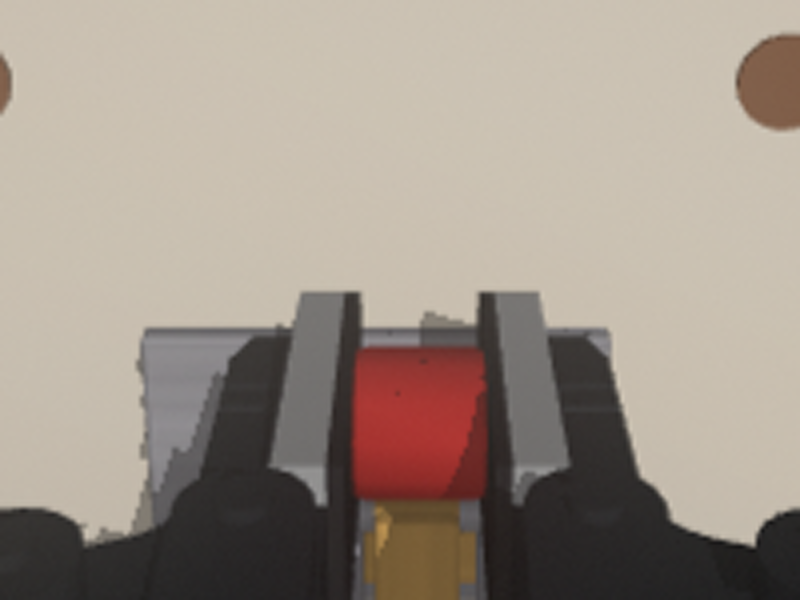

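The scene view shows the lever pushed upright and the brass hook at (340,320) inside the eye. Force along −y stepped up from 6 to 8 N, so the bar has met the post. I'll raise it behind the lip, keeping a light press on the post.

```bash
python3 -m jog '[{"fingers":-1,"offset":[0,0.7,0],"twist":[0,0,0]},{"fingers":-1,"offset":[0,1.2,-2.5],"twist":[0,0,0]},{"fingers":-1,"offset":[0,1.7,-5],"twist":[0,0,0]},{"fingers":-1,"offset":[0,2.2,-7.5],"twist":[0,0,0]},{"fingers":-1,"offset":[0,2.2,-7.5],"twist":[0,0,0]}]'
python3 -m jog '[{"fingers":-1,"offset":[0,0.2,-1.2],"twist":[0,0,0]},{"fingers":-1,"offset":[0,0.2,-1.2],"twist":[0,0,0]}]'
```

```text
time_s: 7.4
eef_pos: [0.5546, 0.0885, 0.1329]
tool_rot: [-0.001, 0.989, 0.148, -0.0]
wrist_force: [-2.4, 5.8, 1.1]
gripper_width: 0.0131
time_s: 7.57
eef_pos: [0.5545, 0.0882, 0.1338]
tool_rot: [-0.001, 0.989, 0.148, -0.001]
wrist_force: [-1.9, 5.6, -0.8]
gripper_width: 0.0133
```

```bash
python3 -m jog '[{"fingers":-1,"offset":[0,0.2,-1],"twist":[0,0,0]},{"fingers":-1,"offset":[0,0.2,-1],"twist":[0,0,0]}]'
python3 - <<'E'
from snap import *
s=snap("wrist","w9",(180,380,190,340),4);print(s["wrist_force"],s["wrist_torque"],s["gripper_width"],s["eef_pos"])
s=snap("scene","s9",(240,360,125,245),5)
E
```

```text
time_s: 7.73
eef_pos: [0.5544, 0.088, 0.1342]
tool_rot: [-0.001, 0.989, 0.148, -0.001]
wrist_force: [-0.4, 6.4, -2.9]
gripper_width: 0.0131
[-0.39167213  6.42386651 -2.91831388] [ 1.03833037  0.0855538  -0.00793815] 0.01313930228861942 [0.55438675 0.08802089 0.13415015]
```

View pics/s9_z.png

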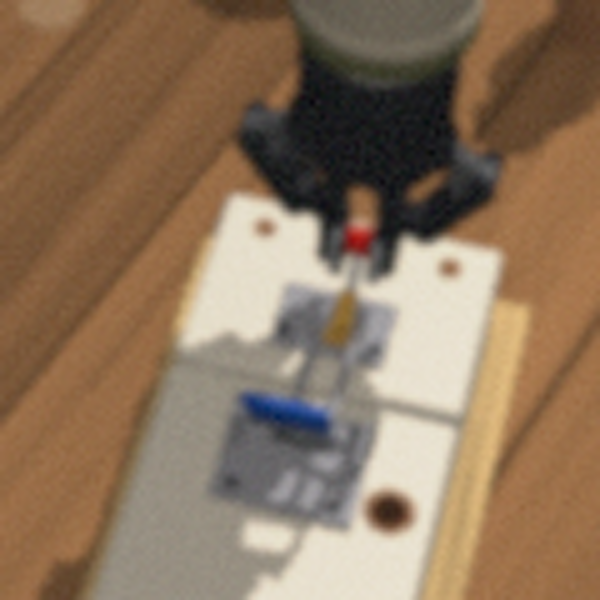

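View pics/w9_z.png

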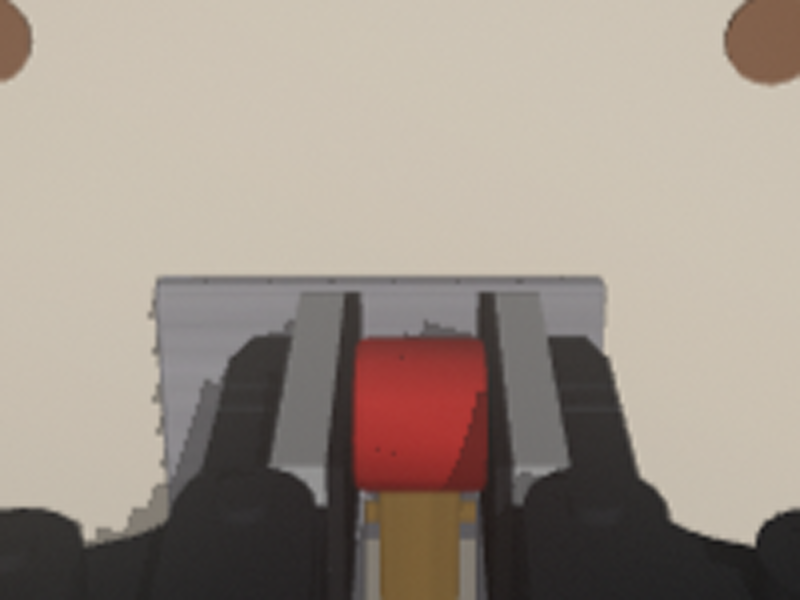

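Upward motion is now resisted (Fz −2.9 N), which fits the bar lying under the nose. I'll test the catch by easing toward +y before releasing.

```bash
python3 -m jog '[{"fingers":-1,"offset":[0,-1,0],"twist":[0,0,0]},{"fingers":-1,"offset":[0,-2,0],"twist":[0,0,0]},{"fingers":-1,"offset":[0,-2,0],"twist":[0,0,0]}]'
python3 -m jog '[{"fingers":-1,"offset":[0,-1.5,0],"twist":[0,0,0]},{"fingers":-1,"offset":[0,-1.5,0],"twist":[0,0,0]}]'
```

```text
time_s: 8.08
eef_pos: [0.5541, 0.0887, 0.1342]
tool_rot: [0.0, 0.989, 0.148, -0.001]
wrist_force: [1.1, -1.6, -7.9]
gripper_width: 0.0137
time_s: 8.25
eef_pos: [0.5536, 0.0899, 0.1341]
tool_rot: [0.0, 0.989, 0.148, -0.001]
wrist_force: [2.1, -3.0, -10.6]
gripper_width: 0.0136
```

The y force reversed and fz grew, so the lip holds. I'll relieve the strain, then release.

```bash
python3 -m jog '[{"fingers":-1,"offset":[0,0.8,1.2],"twist":[0,0,0]},{"fingers":-1,"offset":[0,0.8,1.2],"twist":[0,0,0]}]'
python3 -m jog '[{"fingers":-0.4,"offset":[0,0,0],"twist":[0,0,0]},{"fingers":-0.4,"offset":[0,0,0],"twist":[0,0,0]},{"fingers":-0.4,"offset":[0,0,0],"twist":[0,0,0]},{"fingers":-0.3,"offset":[0,0,0],"twist":[0,0,0]}]'
python3 - <<'E'
from snap import *
s=snap("wrist","w10",(180,380,190,340),4);print(s["wrist_force"],s["wrist_torque"],s["gripper_width"],s["eef_pos"])
s=snap("scene","s10",(240,360,125,245),5)
E
```

```text
time_s: 8.42
eef_pos: [0.5541, 0.0901, 0.1339]
tool_rot: [-0.0, 0.989, 0.148, -0.0]
wrist_force: [-2.9, 1.1, -5.2]
gripper_width: 0.0136
time_s: 8.75
eef_pos: [0.555, 0.0899, 0.1347]
tool_rot: [0.0, 0.989, 0.148, 0.001]
wrist_force: [-0.6, 0.4, 0.2]
gripper_width: 0.0299
[-0.57173924  0.44029251  0.1889405 ] [-0.01781078 -0.02351409 -0.01175057] 0.029854803170155576 [0.5550069  0.08992105 0.13471754]
```

View pics/s10_z.png

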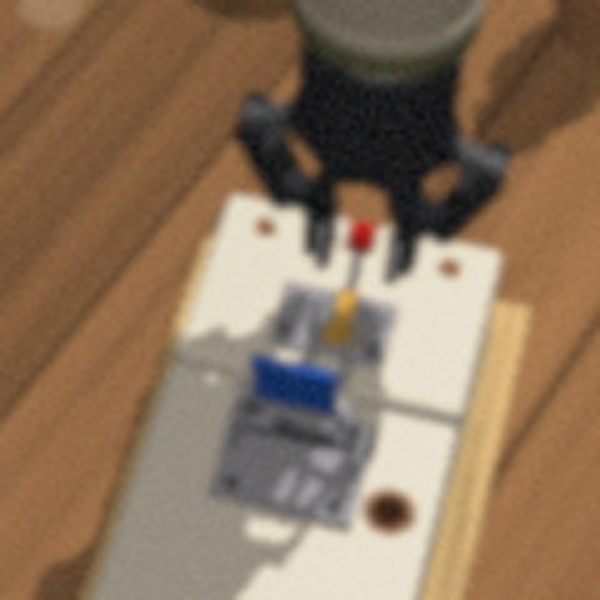

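View pics/w10_z.png

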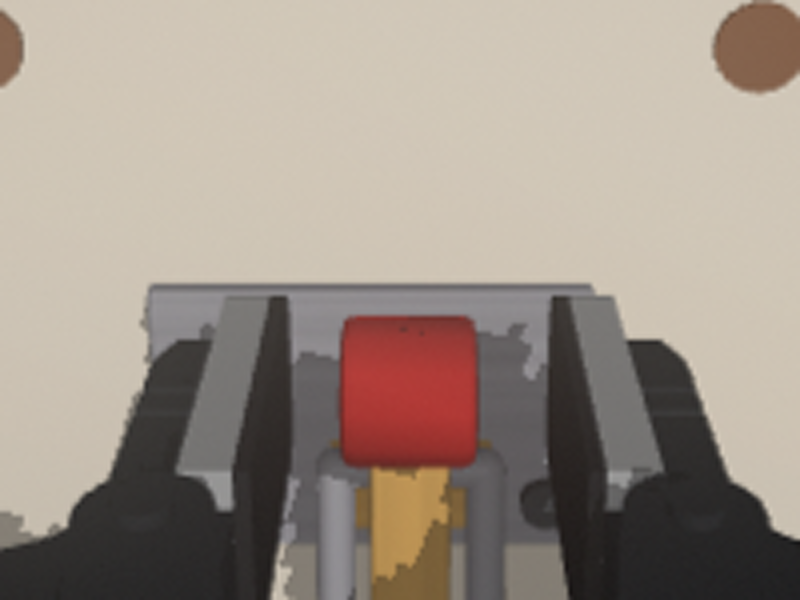

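The knob is free and the lever stays near upright instead of falling back, so the loop is hooked: the wrist view shows the hook inside the eye and the bar at row ~460 beneath the nose. I'll raise clear and estimate the lever angle.

```bash
python3 -m jog '[{"fingers":0.2,"offset":[0,-1,-10],"twist":[0,0,0]},{"fingers":0.2,"offset":[0,-2,-40],"twist":[0,0,0]},{"fingers":0.2,"offset":[0,-2,-75],"twist":[0,0,0]},{"fingers":0,"offset":[0,-2,-110],"twist":[0,0,0]},{"fingers":-1,"offset":[0,-2,-130],"twist":[0,0,0]},{"fingers":-1,"offset":[0,-2,-130],"twist":[0,0,0]}]'
python3 - <<'E'
from snap import *
s=snap("wrist","w11",(180,380,190,340),4);print(s["wrist_force"],s["gripper_width"],s["eef_pos"],s["time_s"])
s=snap("scene","s11",(240,360,125,245),5)
from h import *
p=[.5797,-.0125,.30]
C=lambda q:[[x/1000,(-r*np.cos(q)+3*np.sin(q))/1000,.118+(r*np.sin(q)+3*np.cos(q))/1000] for x,r in((-20,98),(20,98),(20,50),(-20,50))]
for q in (1.0,1.1,1.2,1.3,1.4,1.5):
    print(q,np.round((proj(*CAM["scene"],m2w(p,C(q)))-[240,125])*5).tolist(), np.round((proj(WK,wristE(s),m2w(p,C(q)))-[180,190])*4).tolist())
E
```

```text
time_s: 9.35
eef_pos: [0.5566, 0.092, 0.2717]
tool_rot: [0.0, 0.989, 0.148, 0.005]
wrist_force: [1.2, -1.1, 0.8]
gripper_width: 0.0194
[ 1.21750885 -1.11145348  0.81744569] 0.019350724596305085 [0.55655574 0.09204789 0.2716935 ] 9.35
1.0 [[233.0, 409.0], [319.0, 429.0], [327.0, 432.0], [244.0, 413.0]] [[277.0, 926.0], [485.0, 924.0], [476.0, 665.0], [289.0, 666.0]]
1.1 [[238.0, 388.0], [324.0, 408.0], [329.0, 422.0], [247.0, 403.0]] [[273.0, 913.0], [486.0, 911.0], [477.0, 655.0], [288.0, 656.0]]
1.2 [[243.0, 368.0], [329.0, 387.0], [332.0, 412.0], [249.0, 393.0]] [[270.0, 894.0], [488.0, 892.0], [477.0, 643.0], [287.0, 644.0]]
1.3 [[248.0, 348.0], [334.0, 367.0], [334.0, 402.0], [252.0, 383.0]] [[266.0, 867.0], [490.0, 865.0], [478.0, 628.0], [285.0, 629.0]]
1.4 [[254.0, 329.0], [339.0, 348.0], [337.0, 393.0], [255.0, 374.0]] [[263.0, 834.0], [491.0, 832.0], [478.0, 611.0], [284.0, 612.0]]
1.5 [[259.0, 311.0], [344.0, 330.0], [339.0, 384.0], [257.0, 365.0]] [[260.0, 795.0], [492.0, 793.0], [479.0, 592.0], [283.0, 593.0]]
```

View pics/w11_z.png

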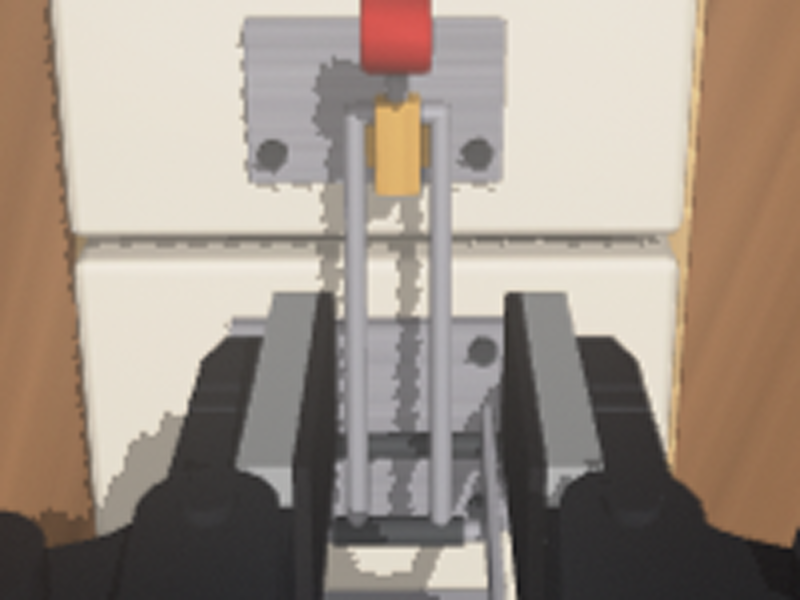

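View pics/s11_z.png

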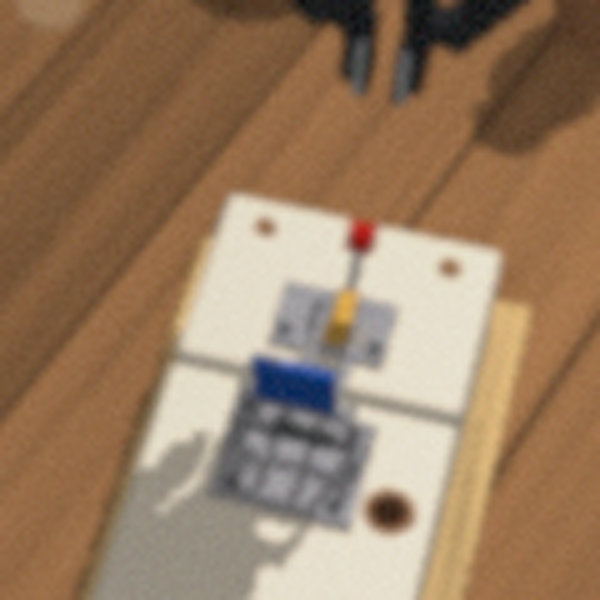

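Loop bar sits under the hook, and the lever matches q≈1.26 by projection (grip corners 257,358 / 335,410). Next I'll move with shut fingers to the keeper side of the lever.

```bash
python3 - <<'E'
from rig import ctrl
from h import *
p=[.5797,-.0125,.30]; s=ctrl.read_state()
for y,z in((14,.262),(14,.199)): print(delta(s,m2w(p,[0,y/1000,z])[0],.30))
E
```

```text
[array([-6.6, 93.2,  3.9]), array([ 0.0007, -0.0033, -0.0029])]
[array([-6.8, 93.1, 66.9]), array([ 0.0007, -0.0033, -0.0029])]
```

```bash
python3 -m jog '[{"fingers":-1,"offset":[-3,35,0],"twist":[0,0,0]},{"fingers":-1,"offset":[-6,70,0],"twist":[0,0,0]},{"fingers":-1,"offset":[-6.5,93,0],"twist":[0,0,0]},{"fingers":-1,"offset":[-6.5,93,20],"twist":[0,0,0]},{"fingers":-1,"offset":[-6.5,93,40],"twist":[0,0,0]},{"fingers":-1,"offset":[-6.5,93,55],"twist":[0,0,0]},{"fingers":-1,"offset":[-6.5,93,62],"twist":[0,0,0]},{"fingers":-1,"offset":[-6.5,93,62],"twist":[0,0,0]}]'
python3 - <<'E'
from rig import ctrl
from h import *
from snap import *
p=[.5797,-.0125,.30]; s=snap("scene","s12",(240,360,125,245),5)
print(s["wrist_force"],s["gripper_width"],R.from_euler('z',-.3).apply(s["eef_pos"]-np.array([p[0],p[1],0]))*1000, delta(s,m2w(p,[0,.014,.199])[0],.30))
E
```

```text
time_s: 10.12
eef_pos: [0.5726, 0.0011, 0.1982]
tool_rot: [-0.001, 0.989, 0.148, -0.003]
wrist_force: [-0.3, 0.5, -0.4]
gripper_width: -0.0001
[-0.33651125  0.53759949 -0.3680345 ] -7.965655513451955e-05 [ -2.72887929  15.07485811 198.18562186] [array([ 2.7,  1.1, -0.8]), array([-0.0024,  0.0058, -0.0031])]
```

View pics/s12_z.png

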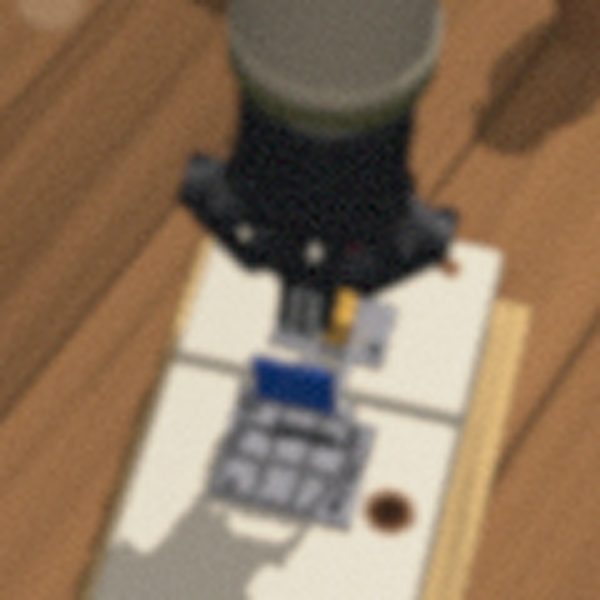

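```bash
python3 -m jog '[{"fingers":-1,"offset":[1,6,0],"twist":[0,0,0]},{"fingers":-1,"offset":[2,12,0],"twist":[0,0,0]},{"fingers":-1,"offset":[2,18,0],"twist":[0,0,0]},{"fingers":-1,"offset":[2,23,0],"twist":[0,0,0]},{"fingers":-1,"offset":[2,27,1],"twist":[0,0,0]},{"fingers":-1,"offset":[2,31,2.5],"twist":[0,0,0]},{"fingers":-1,"offset":[2,35,4],"twist":[0,0,0]},{"fingers":-1,"offset":[2,35,4],"twist":[0,0,0]}]'
cat > st.py <<'E'
from h import *
from snap import *
import sys
p=[.5797,-.0125,.30]; s=ctrl.read_state()
Q=R.from_euler('z',-.3)
print("t %.2f"%s["time_s"],"mould",np.round(Q.apply(s["eef_pos"]-np.array([p[0],p[1],0]))*1000,1),"F",np.round(Q.apply(s["wrist_force"]),1))
if len(sys.argv)>1: snap("scene",sys.argv[1],(240,360,125,245),5)
E
python3 st.py s13
```

```text
time_s: 10.83
eef_pos: [0.587, -0.0328, 0.1976]
tool_rot: [0.0, 0.989, 0.148, -0.0]
wrist_force: [-0.4, 0.2, 0.2]
gripper_width: -0.0001
t 10.83 mould [  1.  -21.5 197.6] F [-0.3  0.3  0.2]
```

View pics/s13_z.png

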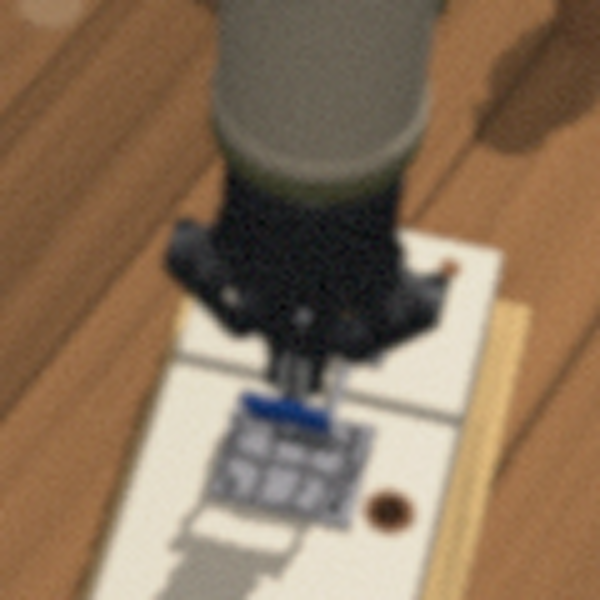

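The lever has moved to about q≈1.08 with the fingertips on its keeper face and almost no force. I'll continue along the arc.

```bash
python3 -m jog '[{"fingers":-1,"offset":[0,3,2.5],"twist":[0,0,0]},{"fingers":-1,"offset":[0,6,5],"twist":[0,0,0]},{"fingers":-1,"offset":[0,9,8],"twist":[0,0,0]},{"fingers":-1,"offset":[0,12,11],"twist":[0,0,0]},{"fingers":-1,"offset":[0,12,11],"twist":[0,0,0]}]'; python3 st.py
python3 -m jog '[{"fingers":-1,"offset":[0,3,2.4],"twist":[0,0,0]},{"fingers":-1,"offset":[0,5.8,4.7],"twist":[0,0,0]},{"fingers":-1,"offset":[0,8.5,7.3],"twist":[0,0,0]},{"fingers":-1,"offset":[0,11.2,10],"twist":[0,0,0]},{"fingers":-1,"offset":[0,11.2,10],"twist":[0,0,0]}]'; python3 st.py s14
```

```text
time_s: 11.3
eef_pos: [0.5908, -0.0438, 0.1868]
tool_rot: [0.0, 0.989, 0.148, 0.0]
wrist_force: [0.4, 1.4, 4.9]
gripper_width: 0.0001
t 11.30 mould [  1.4 -33.2 186.8] F [0.8 1.2 4.9]
time_s: 11.72
eef_pos: [0.5942, -0.0545, 0.1771]
tool_rot: [0.0, 0.989, 0.148, 0.0]
wrist_force: [-1.7, 2.0, 5.5]
gripper_width: 0.0001
t 11.72 mould [  1.4 -44.4 177.1] F [-1.1  2.4  5.5]
```

View pics/s14_z.png

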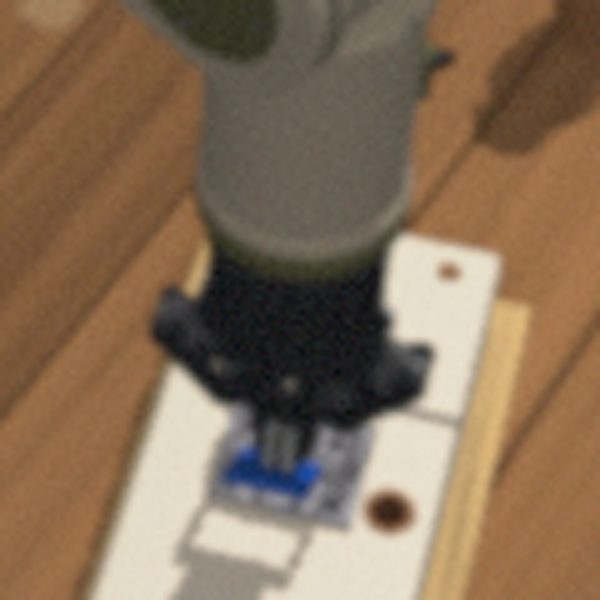

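```bash
python3 -m jog '[{"fingers":-1,"offset":[0,2.5,3],"twist":[0,0,0]},{"fingers":-1,"offset":[0,4.8,6],"twist":[0,0,0]},{"fingers":-1,"offset":[0,7,9],"twist":[0,0,0]},{"fingers":-1,"offset":[0,9,12.2],"twist":[0,0,0]},{"fingers":-1,"offset":[0,9,12.2],"twist":[0,0,0]}]'; python3 st.py
python3 -m jog '[{"fingers":-1,"offset":[0,1.8,3.3],"twist":[0,0,0]},{"fingers":-1,"offset":[0,3.5,6.6],"twist":[0,0,0]},{"fingers":-1,"offset":[0,5,10],"twist":[0,0,0]},{"fingers":-1,"offset":[0,6.3,13.5],"twist":[0,0,0]},{"fingers":-1,"offset":[0,6.3,13.5],"twist":[0,0,0]}]'; python3 st.py s15
```

```text
time_s: 12.18
eef_pos: [0.5969, -0.0634, 0.1648]
tool_rot: [0.0, 0.989, 0.148, 0.001]
wrist_force: [0.3, 0.9, 5.5]
gripper_width: -0.0001
t 12.18 mould [  1.4 -53.7 164.8] F [0.6 0.8 5.5]
time_s: 12.6
eef_pos: [0.5983, -0.0694, 0.1506]
tool_rot: [0.0, 0.989, 0.148, -0.0]
wrist_force: [0.1, 0.3, 1.5]
gripper_width: -0.0001
t 12.60 mould [  0.9 -59.9 150.6] F [0.2 0.2 1.5]
```

View pics/s15_z.png

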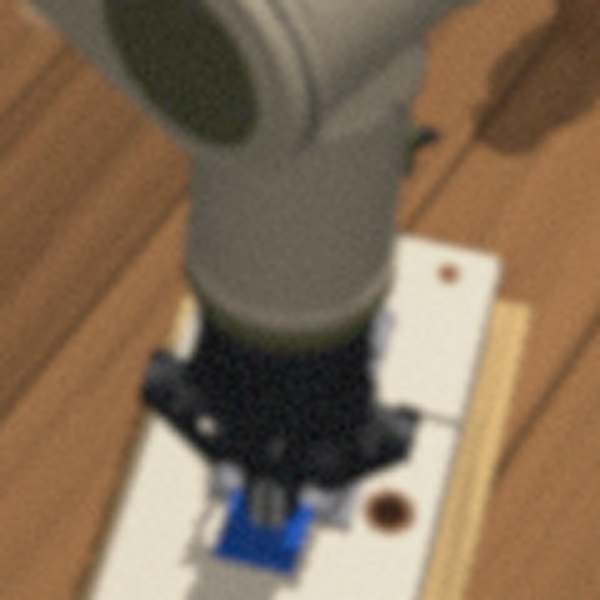

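```bash
python3 -m jog '[{"fingers":-1,"offset":[0,1,3],"twist":[0,0,0]},{"fingers":-1,"offset":[0,2,6],"twist":[0,0,0]},{"fingers":-1,"offset":[0,2,6],"twist":[0,0,0]}]'; python3 st.py
python3 -m jog '[{"fingers":-1,"offset":[0,0.8,3],"twist":[0,0,0]},{"fingers":-1,"offset":[0,1,5],"twist":[0,0,0]},{"fingers":-1,"offset":[0,1,5],"twist":[0,0,0]}]'; python3 st.py s16
```

```text
time_s: 12.9
eef_pos: [0.5984, -0.0708, 0.1441]
tool_rot: [-0.0, 0.989, 0.148, -0.001]
wrist_force: [0.7, 0.3, 0.8]
gripper_width: 0.0004
t 12.90 mould [  0.6 -61.2 144.1] F [0.8 0.  0.8]
time_s: 13.15
eef_pos: [0.5986, -0.0715, 0.1391]
tool_rot: [-0.0, 0.989, 0.148, -0.001]
wrist_force: [0.5, -0.0, -0.1]
gripper_width: 0.0003
t 13.15 mould [  0.6 -61.9 139.1] F [ 0.4 -0.2 -0.1]
```

View pics/s16_z.png

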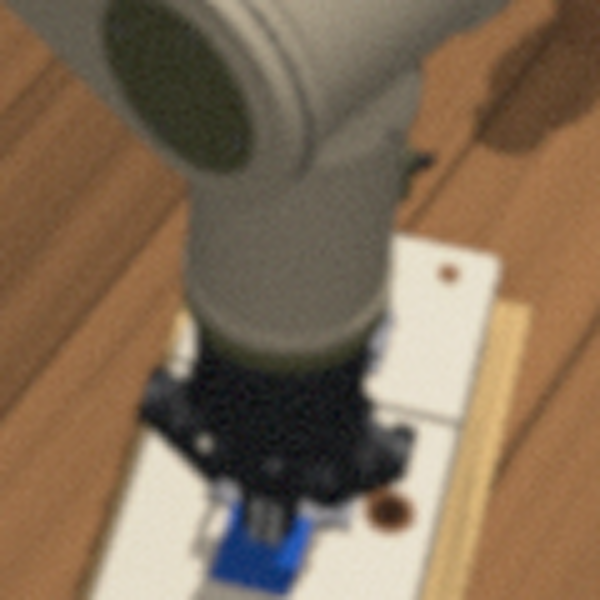

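Force has gone to zero at q≈0.13, so it seems to have snapped through. I'll back off straight up and look.

```bash
python3 -m jog '[{"fingers":-1,"offset":[0,0,-15],"twist":[0,0,0]},{"fingers":-1,"offset":[0,0,-45],"twist":[0,0,0]},{"fingers":-1,"offset":[0,-10,-80],"twist":[0,0,0]},{"fingers":-1,"offset":[0,-40,-110],"twist":[0,0,0]},{"fingers":-1,"offset":[0,-75,-130],"twist":[0,0,0]},{"fingers":-1,"offset":[0,-110,-150],"twist":[0,0,0]},{"fingers":-1,"offset":[0,-140,-160],"twist":[0,0,0]},{"fingers":-1,"offset":[0,-140,-160],"twist":[0,0,0]},{"fingers":-1,"offset":[0,-140,-160],"twist":[0,0,0]}]'
python3 st.py s17; python3 -c "
from snap import *
snap('wrist','w17',(180,380,190,340),4)"
```

```text
time_s: 13.95
eef_pos: [0.5582, 0.0638, 0.3014]
tool_rot: [0.0, 0.989, 0.149, 0.001]
wrist_force: [1.0, -0.8, -0.8]
gripper_width: -0.0001
t 13.95 mould [  2.   79.2 301.4] F [ 0.7 -1.1 -0.8]
```

View pics/s17_z.png

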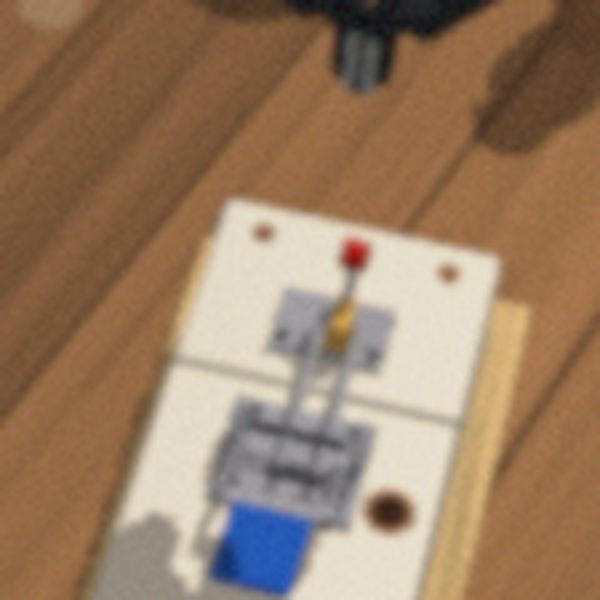

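View pics/w17.png

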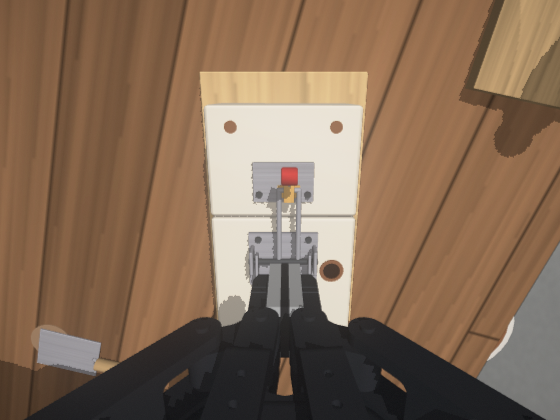

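```bash
python3 - <<'E'
from h import *
p=[.5797,-.0125,.30]
C=lambda q:[[x/1000,(-r*np.cos(q)+3*np.sin(q))/1000,.118+(r*np.sin(q)+3*np.cos(q))/1000] for x,r in((-20,50),(20,50),(20,98),(-20,98))]
for q in (0,.1,.2,.3): print(q,np.round((proj(*CAM["scene"],m2w(p,C(q)))-[240,125])*5).tolist())
import cv2
a=cv2.imread("pics/w17.png")[150:240,230:340]; cv2.imwrite("pics/w17b.png",cv2.resize(a,None,fx=6,fy=6,interpolation=cv2.INTER_CUBIC))
s=cv2.imread("pics/scene0.png")
E
```

```text
0 [[228.0, 503.0], [310.0, 522.0], [286.0, 607.0], [203.0, 587.0]]
0.1 [[229.0, 497.0], [311.0, 516.0], [287.0, 596.0], [203.0, 575.0]]
0.2 [[230.0, 489.0], [312.0, 509.0], [289.0, 582.0], [205.0, 562.0]]
0.3 [[231.0, 481.0], [313.0, 501.0], [291.0, 567.0], [207.0, 546.0]]
```

View pics/w17b.png

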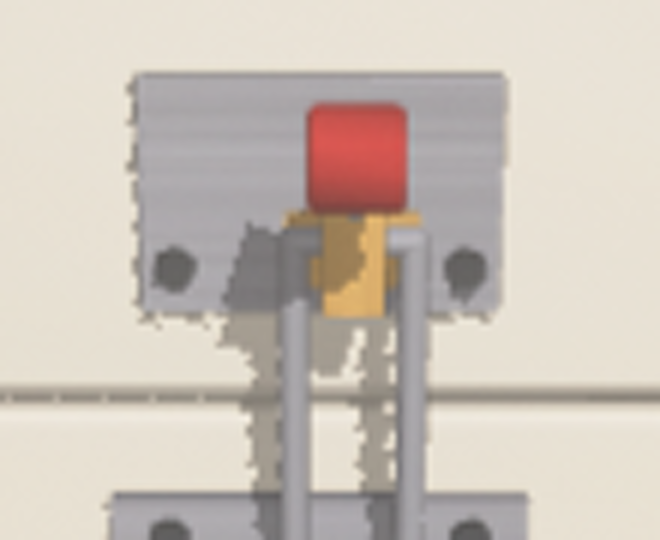

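```bash
python3 -m jog '[{"fingers":-1,"offset":[-150,131,0],"twist":[0,0,0]},{"fingers":-1,"offset":[-150,131,0],"twist":[0,0,0]},{"fingers":-1,"offset":[-150,131,0],"twist":[0,0,0]},{"fingers":-1,"offset":[-150,131,0],"twist":[0,0,0]},{"fingers":-1,"offset":[-150,131,0],"twist":[0,0,0]},{"fingers":-1,"offset":[-150,131,0],"twist":[0,0,0]},{"fingers":-1,"offset":[-150,131,0],"twist":[0,0,0]},{"fingers":-1,"offset":[-150,131,0],"twist":[0,0,0]}]'
python3 st.py s18; python3 - <<'E'
from snap import *
from h import *
s=snap('wrist','w18',(330,530,110,260),4)
p=[.5797,-.0125,.30]
C=lambda q:[[x/1000,(-r*np.cos(q)+3*np.sin(q))/1000,.118+(r*np.sin(q)+3*np.cos(q))/1000] for x,r in((-20,50),(20,50),(20,98),(-20,98))]
for q in (0,.1,.2): print(q,np.round((proj(WK,wristE(s),m2w(p,C(q)))-[330,110])*4).tolist())
print(np.round((proj(WK,wristE(s),m2w(p,[[-.075,.04,.1],[-.075,-.13,.1],[.075,-.13,.1]]))-[330,110])*4).tolist())
E
```

```text
time_s: 14.72
eef_pos: [0.4528, -0.1077, 0.2995]
tool_rot: [-0.0, 0.989, 0.147, -0.0]
wrist_force: [0.5, 0.3, -0.4]
gripper_width: 0.0001
t 14.72 mould [-149.4  -53.5  299.5] F [ 0.5  0.1 -0.4]
0 [[376.0, 294.0], [548.0, 293.0], [516.0, 485.0], [351.0, 486.0]]
0.1 [[384.0, 297.0], [559.0, 296.0], [536.0, 497.0], [367.0, 498.0]]
0.2 [[393.0, 297.0], [571.0, 297.0], [558.0, 506.0], [383.0, 507.0]]
[[146.0, -115.0], [101.0, 569.0], [667.0, 567.0]]
```

View pics/w18.png

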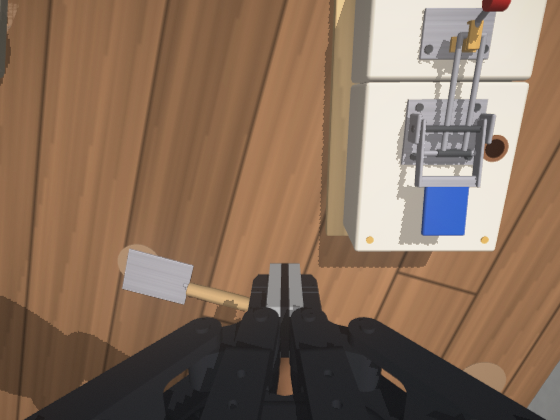

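View pics/w18_z.png

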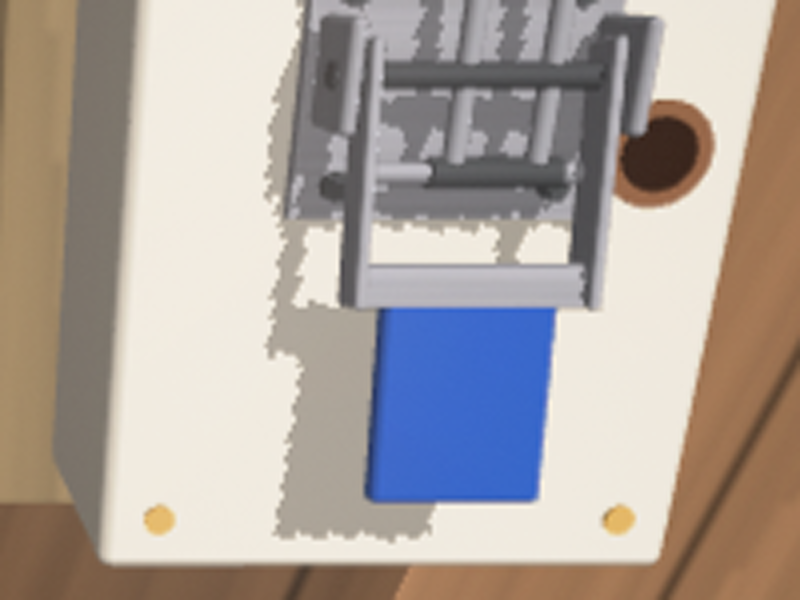

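The side-on view puts the grip corners at (380,308), (556,308), (538,500) and (367,500). Edge skew and tip width match q≈0.1–0.13 rather than 0. The lever seems to sit just past centre but not on its stop, so I'll press it lightly the rest of the way and feel for the stop.

```bash
python3 -m jog '[{"fingers":-1,"offset":[40,4,0],"twist":[0,0,0]},{"fingers":-1,"offset":[80,8,0],"twist":[0,0,0]},{"fingers":-1,"offset":[120,12,10],"twist":[0,0,0]},{"fingers":-1,"offset":[149,12,35],"twist":[0,0,0]},{"fingers":-1,"offset":[149,12,70],"twist":[0,0,0]},{"fingers":-1,"offset":[149,12,100],"twist":[0,0,0]},{"fingers":-1,"offset":[149,12,125],"twist":[0,0,0]},{"fingers":-1,"offset":[149,12,145],"twist":[0,0,0]},{"fingers":-1,"offset":[149,12,152],"twist":[0,0,0]},{"fingers":-1,"offset":[149,12,152],"twist":[0,0,0]}]'; python3 st.py
```

```text
time_s: 15.65
eef_pos: [0.5976, -0.0733, 0.1451]
tool_rot: [-0.001, 0.989, 0.149, -0.002]
wrist_force: [-1.3, 0.4, -0.2]
gripper_width: -0.0003
t 15.65 mould [ -0.9 -63.4 145.1] F [-1.1  0.7 -0.2]
```

```bash
python3 -m jog '[{"fingers":-1,"offset":[0,2,3],"twist":[0,0,0]},{"fingers":-1,"offset":[0,2,5],"twist":[0,0,0]},{"fingers":-1,"offset":[0,2,5],"twist":[0,0,0]}]'; python3 st.py
python3 -m jog '[{"fingers":-1,"offset":[0,0,2],"twist":[0,0,0]},{"fingers":-1,"offset":[0,0,2],"twist":[0,0,0]}]'; python3 st.py
python3 -m jog '[{"fingers":-1,"offset":[0,0,2],"twist":[0,0,0]},{"fingers":-1,"offset":[0,0,2],"twist":[0,0,0]}]'; python3 st.py
```

```text
time_s: 15.9
eef_pos: [0.6006, -0.0769, 0.1447]
tool_rot: [0.0, 0.989, 0.148, 0.001]
wrist_force: [-0.1, 0.1, 0.2]
gripper_width: -0.0001
t 15.90 mould [  0.9 -67.7 144.7] F [-0.1  0.1  0.2]
time_s: 16.07
eef_pos: [0.6001, -0.0769, 0.142]
tool_rot: [0.0, 0.989, 0.148, 0.001]
wrist_force: [-0.5, 0.1, -0.5]
gripper_width: 0.0003
t 16.07 mould [  0.4 -67.5 142. ] F [-0.4  0.3 -0.5]
time_s: 16.23
eef_pos: [0.5996, -0.0768, 0.1392]
tool_rot: [0.0, 0.989, 0.148, 0.0]
wrist_force: [-0.1, -0.5, -0.9]
gripper_width: 0.0001
t 16.23 mould [  0.  -67.3 139.2] F [-0.2 -0.5 -0.9]
```

```bash
for i in 1 2 3; do python3 -m jog '[{"fingers":-1,"offset":[0,0,2],"twist":[0,0,0]},{"fingers":-1,"offset":[0,0,2],"twist":[0,0,0]}]' >/dev/null; python3 st.py; done
```

```text
t 16.40 mould [ -0.2 -67.1 136.8] F [-0.  -0.   0.3]
t 16.57 mould [ -0.2 -67.1 134.7] F [-0.9 -0.   0.3]
t 16.73 mould [-1.000e-01 -6.710e+01  1.327e+02] F [-1.3 -0.  -0. ]
```

```bash
for i in 1 2; do python3 -m jog '[{"fingers":-1,"offset":[0,0,1],"twist":[0,0,0]},{"fingers":-1,"offset":[0,0,1],"twist":[0,0,0]}]' >/dev/null; python3 st.py; done
```

```text
t 16.90 mould [-1.000e-01 -6.720e+01  1.319e+02] F [-0.2  0.1  0.1]
t 17.07 mould [  0.  -67.2 131. ] F [0.2 0.7 0.3]
```

There's no contact down to TCP z 131 mm (tip at 123; the closed face is at 121), so the lever is on or very near its stop. I'll retract and recheck from the same side view.

```bash
python3 -m jog '[{"fingers":-1,"offset":[0,0,-30],"twist":[0,0,0]},{"fingers":-1,"offset":[0,0,-70],"twist":[0,0,0]},{"fingers":-1,"offset":[-20,-10,-110],"twist":[0,0,0]},{"fingers":-1,"offset":[-55,-14,-140],"twist":[0,0,0]},{"fingers":-1,"offset":[-90,-14,-168],"twist":[0,0,0]},{"fingers":-1,"offset":[-125,-14,-168],"twist":[0,0,0]},{"fingers":-1,"offset":[-149,-14,-168],"twist":[0,0,0]},{"fingers":-1,"offset":[-149,-14,-168],"twist":[0,0,0]},{"fingers":-1,"offset":[-149,-14,-168],"twist":[0,0,0]}]'
python3 st.py s19; python3 - <<'E'
from snap import *
from h import *
s=snap('wrist','w19',(330,530,110,260),4)
p=[.5797,-.0125,.30]
C=lambda q:[[x/1000,(-r*np.cos(q)+3*np.sin(q))/1000,.118+(r*np.sin(q)+3*np.cos(q))/1000] for x,r in((-20,50),(20,50),(20,98),(-20,98))]
for q in (0,.1,.2): print(q,np.round((proj(WK,wristE(s),m2w(p,C(q)))-[330,110])*4).tolist())
import cv2
def blue(f):
    a=cv2.imread(f).astype(int); m=((a[...,0]>140)&(a[...,2]<110)).astype('uint8'); ys,xs=np.nonzero(m)
    c=max(cv2.findContours(m,0,2)[0],key=cv2.contourArea); return cv2.contourArea(c),[c[:,0,:][i].tolist() for i in (np.argmin(c[:,0].sum(1)),np.argmax(c[:,0]@[1,-1]),np.argmax(c[:,0].sum(1)),np.argmin(c[:,0]@[1,-1]))]
for f in("w18","w19"): print(blue(f"pics/{f}.png"))
E
```

```text
time_s: 17.82
eef_pos: [0.4525, -0.1074, 0.3001]
tool_rot: [0.001, 0.989, 0.147, 0.001]
wrist_force: [0.9, 0.7, 0.0]
gripper_width: 0.0001
t 17.82 mould [-149.6  -53.1  300.1] F [1.  0.4 0. ]
0 [[374.0, 292.0], [545.0, 291.0], [513.0, 483.0], [349.0, 484.0]]
0.1 [[382.0, 295.0], [557.0, 294.0], [533.0, 495.0], [365.0, 496.0]]
0.2 [[391.0, 296.0], [568.0, 295.0], [555.0, 504.0], [381.0, 505.0]]
(1935.5, [[427, 187], [468, 187], [463, 234], [423, 234]])
(1770.5, [[423, 185], [463, 185], [456, 229], [417, 229]])
```

View pics/w19_z.png

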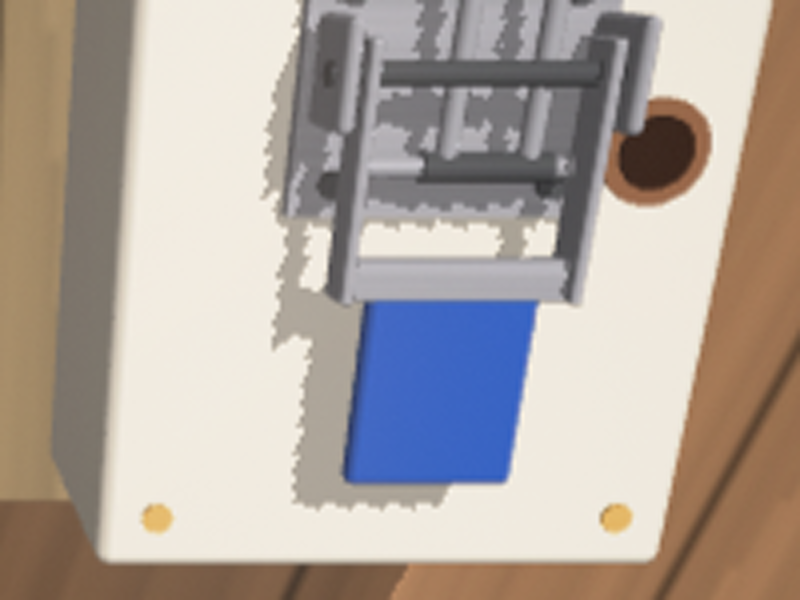

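View pics/s19.png

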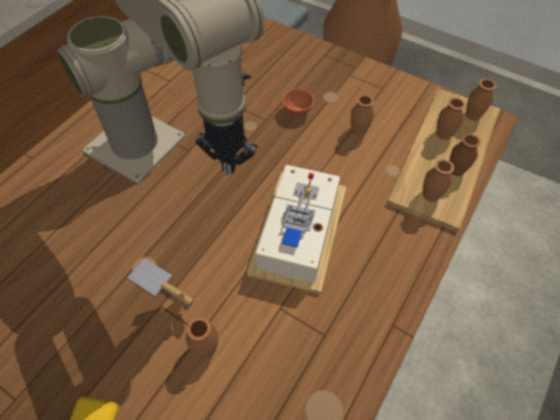

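Now the grip corners (346,482) and (508,482) match the q=0 prediction of (349,484) and (513,483). I'll check it stays put and that the latch side looks right.

```bash
python3 -m jog '[{"fingers":-1,"offset":[0,0,0],"twist":[0,0,0]},{"fingers":-1,"offset":[0,0,0],"twist":[0,0,0]},{"fingers":-1,"offset":[0,0,0],"twist":[0,0,0]},{"fingers":-1,"offset":[0,0,0],"twist":[0,0,0]},{"fingers":-1,"offset":[0,0,0],"twist":[0,0,0]},{"fingers":-1,"offset":[0,0,0],"twist":[0,0,0]},{"fingers":-1,"offset":[0,0,0],"twist":[0,0,0]},{"fingers":-1,"offset":[0,0,0],"twist":[0,0,0]},{"fingers":-1,"offset":[0,0,0],"twist":[0,0,0]},{"fingers":-1,"offset":[0,0,0],"twist":[0,0,0]}]'
python3 - <<'E'
from snap import *
import numpy as np
s=snap('wrist','w20',(330,530,0,150),4); s=snap('top','t20')
def blue(f):
    a=cv2.imread(f).astype(int); m=((a[...,0]>140)&(a[...,2]<110)).astype('uint8')
    c=max(cv2.findContours(m,0,2)[0],key=cv2.contourArea); return cv2.contourArea(c),[c[:,0,:][i].tolist() for i in (np.argmin(c[:,0].sum(1)),np.argmax(c[:,0]@[1,-1]),np.argmax(c[:,0].sum(1)),np.argmin(c[:,0]@[1,-1]))]
print(blue("pics/w20.png"))
E
```

```text
time_s: 18.75
eef_pos: [0.453, -0.107, 0.2992]
tool_rot: [0.0, 0.989, 0.148, 0.0]
wrist_force: [0.1, -0.4, 0.6]
gripper_width: -0.0002
(1763.0, [[424, 186], [464, 186], [456, 230], [418, 230]])
```

View pics/w20_z.png

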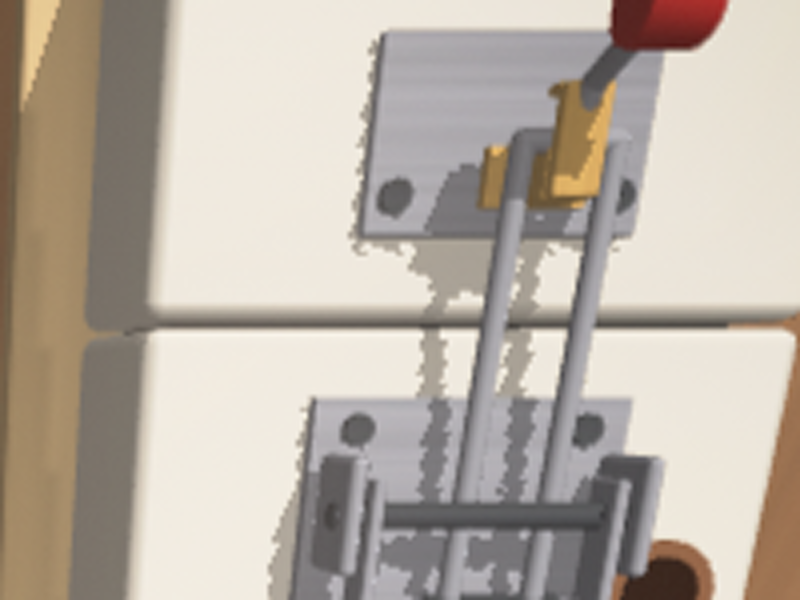

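View pics/t20.png

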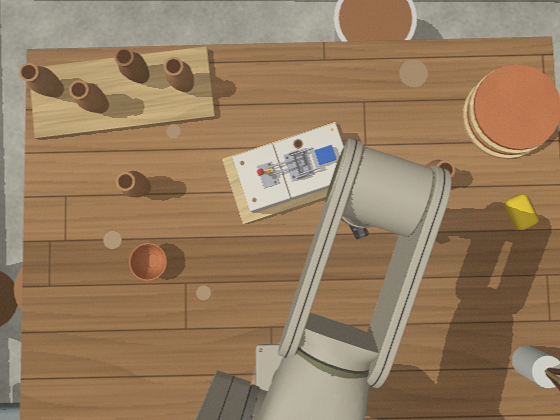

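The side view shows the bar under the brass nose and the seam drawn to a thin line. The lever's grip outline hasn't moved in 0.9 s, and the vase on the left and the bowl are where they were. Handing in.

```bash
python3 -c "
from rig import ctrl
print(ctrl.close_job())"
```

```text
the job is handed in; nothing more can be done
None
```

The mould is latched: the loop is hooked behind the brass hook's lip and the lever is down and holding. I handed the job in at about 19 s of the 67 s allowed.

- **Hooking the loop:** I pinched the red knob at 20 N and shifted the loop sideways onto the hook, which the camera put about 5 mm to +x. It went down past the nose without landing on it. I drew the bar back until it touched the post (about 8 N), raised it under the nose, and tested it with a pull of about 11 N before letting go; it held.
- **Closing the lever:** With the fingers shut I followed the lever's arc at about 75 mm from the hinge. The readings I took peaked at about 6 N and fell to zero past centre.
- **A check that disagreed:** After the first push the side view put the lever at about 0.12 rad, just past centre but not on its stop. I went back down on it and felt no force down to within 2 mm of the closed face.
- **Last checks:** The lever grip now matches the 0 rad prediction and did not move over 0.9 s. The bar sits under the hook's nose and the seam is drawn to a thin line; I did not measure the gap itself. The vases, bowl and trimming tool look undisturbed, though the arm partly hides the right-hand side in the last top view. The arm was clear of everything when I handed in.

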